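# Wedge the sagging drill table level, then load its cover plates

## Task

The two hinged leaves of the drilling table sag at their free edges: push an orange wedge, tip first and straight in, under each leaf's edge at its yellow mark until the leaf is up level and the wedge is jammed tight. Only when both are level, load every cover plate from the bench into a nest of its own, hub up, and press each one right down so that it lies flat on the nest floor. Leave the oil can, the carton and the spanner where they are.

Things in the scene. Friction and masses are not known exactly. Their poses are not given: they have to be found in the camera images.
- leaf_near: Near leaf of the drilling table, grey, 124 mm along the hinge, 180 mm across. Origin: middle of its hinge, 37 mm above the bench; x along the hinge, y from free edge to hinge, z out of the top face (5 mm up); free edge at y = -185 mm. It hangs 0.078 rad down and can rise to level (a stop); lifting its edge takes about 4 N. Under the hinges a fixed bracket, 50 mm tall, 275 mm long.
- leaf_far: Far leaf of the drilling table, grey, 124 mm along the hinge, 180 mm across. Origin: middle of its hinge, 37 mm above the bench; x along the hinge, y from free edge to hinge, z out of the top face (5 mm up); free edge at y = -185 mm. It hangs 0.078 rad down and can rise to level (a stop); lifting its edge takes about 4 N. Under the hinges a fixed bracket, 50 mm tall, 275 mm long.
- mark_near (a point): The near leaf's yellow mark (30 mm wide) in the middle of its free edge, place of a wedge: lowest point of the 12 mm round bar under the edge, 24 mm above the bench when level, about 10 mm when sagging. Axes of the leaf: y inwards to the hinge (push this way), x along the edge. Leaf level, a wedge jams with its lug centre about 40 mm outside (y = -40 mm).
- mark_far (a point): The far leaf's yellow mark (30 mm wide) in the middle of its free edge, place of a wedge: lowest point of the 12 mm round bar under the edge, 24 mm above the bench when level, about 10 mm when sagging. Axes of the leaf: y inwards to the hinge (push this way), x along the edge. Leaf level, a wedge jams with its lug centre about 40 mm outside (y = -40 mm).
- nest1 (a point): The near leaf's nest at the free edge: centre of its floor on the leaf's top face (42 mm above the bench when level), axes of the leaf. 108 mm (x) by 72 mm (y) between fences 5 mm high, 6 mm thick: a plate's long side lies along x. Its brass lifter (80 x 44 mm) stands 6 mm up at first, takes about 6 N to push flush, has no spring. A plate pressed home lies on the floor, hub point 26 mm above this point.
- nest2 (a point): The near leaf's nest at the hinge: centre of its floor on the leaf's top face (42 mm above the bench when level), axes of the leaf. 108 mm (x) by 72 mm (y) between fences 5 mm high, 6 mm thick: a plate's long side lies along x. Its brass lifter (80 x 44 mm) stands 6 mm up at first, takes about 6 N to push flush, has no spring. A plate pressed home lies on the floor, hub point 26 mm above this point.
- nest3 (a point): The far leaf's nest at the free edge: centre of its floor on the leaf's top face (42 mm above the bench when level), axes of the leaf. 108 mm (x) by 72 mm (y) between fences 5 mm high, 6 mm thick: a plate's long side lies along x. Its brass lifter (80 x 44 mm) stands 6 mm up at first, takes about 6 N to push flush, has no spring. A plate pressed home lies on the floor, hub point 26 mm above this point.
- nest4 (a point): The far leaf's nest at the hinge: centre of its floor on the leaf's top face (42 mm above the bench when level), axes of the leaf. 108 mm (x) by 72 mm (y) between fences 5 mm high, 6 mm thick: a plate's long side lies along x. Its brass lifter (80 x 44 mm) stands 6 mm up at first, takes about 6 N to push flush, has no spring. A plate pressed home lies on the floor, hub point 26 mm above this point.
- wedge1_lug (a point): Orange wedge lying flat, 30 mm wide: a slope 120 mm long rising from 5 mm at the tip to 29 mm (1 in 5), behind it a lug 30 x 30 mm, 48 mm tall, to hold or push. This point: the lug's centre, 24 mm above the flat underside; own x points to the tip (135 mm away), z up. 0.3 kg, friction about 0.6; it stays where it has jammed.
- wedge2_lug (a point): A second wedge, the same as wedge1; either may go to either mark.
- plate1_hub (a point): Aluminium cover plate, 64 mm (own x) by 100 mm (own y), 8 mm thick, with a round hub 26 mm in diameter and 36 mm tall standing in its middle; 44 mm tall in all, 0.22 kg. This point: middle of the hub, 26 mm above the plate's underside; z up. Three or four plates are there; an absent one has no reading.
- plate2_hub (a point): Another cover plate, as plate1.
- plate3_hub (a point): Another cover plate, as plate1.
- plate4_hub (a point): Another cover plate, as plate1.
- wedge1: The same wedge as a whole; origin under the lug, on its underside.
- wedge2: The same second wedge as a whole; origin under the lug, on its underside.
- plate1: The same plate as a whole; origin under the hub, on its underside.
- plate2: The same plate as a whole; origin under the hub, on its underside.
- plate3: The same plate as a whole; origin under the hub, on its underside.
- plate4: The same plate as a whole; origin under the hub, on its underside.
- oil_can: Bystander: a red oil can, 64 mm in diameter and 150 mm tall, beyond the table; origin under its centre.
- carton: Bystander: a black carton, 90 x 130 x 85 mm, beyond the table; origin under its centre.
- spanner: Bystander: a steel spanner 180 mm long lying beyond the table; origin under its middle.
Things that resemble listed ones, but are neither listed nor needed, are in the scene too. What is shaped like the wedge2 but green or pink is not meant. What is shaped like the plate2 but pink is not meant.

How it is judged (in metres and radians):
On the way:
1. a wedge is jammed under each leaf's edge at its mark and both leaves are level, with no plate on them yet (angle between each of leaf_near, leaf_far's own z axis and vertical below 0.01 rad and (((x of wedge1_lug in the frame of mark_near between -0.025 and 0.025 m and y of wedge1_lug in the frame of mark_near between -0.058 and -0.025 m and angle between the x axis of wedge1_lug and the y axis of mark_near, either way round below 0.2 rad and contact force between wedge1 and leaf_near above 0.5 N) and (x of wedge2_lug in the frame of mark_far between -0.025 and 0.025 m and y of wedge2_lug in the frame of mark_far between -0.058 and -0.025 m and angle between the x axis of wedge2_lug and the y axis of mark_far, either way round below 0.2 rad and contact force between wedge2 and leaf_far above 0.5 N)) or ((x of wedge2_lug in the frame of mark_near between -0.025 and 0.025 m and y of wedge2_lug in the frame of mark_near between -0.058 and -0.025 m and angle between the x axis of wedge2_lug and the y axis of mark_near, either way round below 0.2 rad and contact force between wedge2 and leaf_near above 0.5 N) and (x of wedge1_lug in the frame of mark_far between -0.025 and 0.025 m and y of wedge1_lug in the frame of mark_far between -0.058 and -0.025 m and angle between the x axis of wedge1_lug and the y axis of mark_far, either way round below 0.2 rad and contact force between wedge1 and leaf_far above 0.5 N))) and contact force between each of plate1, plate2, plate3, plate4 and leaf_near below 0.05 N and contact force between each of plate1, plate2, plate3, plate4 and leaf_far below 0.05 N), for 0.2 s.
At the end, for the whole second after the job is handed in: Both leaves within 0.010 rad of level; under each mark one wedge bears its leaf (over 0.5 N), lug 25 to 58 mm outside, within 25 mm sideways and 0.2 rad; every plate in a nest: hub within 7 mm of its centre, 22.5 to 28.5 mm above its floor, flat within 0.035 rad; all at rest (angle between each of leaf_near, leaf_far's own z axis and vertical below 0.01 rad and (((x of wedge1_lug in the frame of mark_near between -0.025 and 0.025 m and y of wedge1_lug in the frame of mark_near between -0.058 and -0.025 m and angle between the x axis of wedge1_lug and the y axis of mark_near, either way round below 0.2 rad and contact force between wedge1 and leaf_near above 0.5 N) and (x of wedge2_lug in the frame of mark_far between -0.025 and 0.025 m and y of wedge2_lug in the frame of mark_far between -0.058 and -0.025 m and angle between the x axis of wedge2_lug and the y axis of mark_far, either way round below 0.2 rad and contact force between wedge2 and leaf_far above 0.5 N)) or ((x of wedge2_lug in the frame of mark_near between -0.025 and 0.025 m and y of wedge2_lug in the frame of mark_near between -0.058 and -0.025 m and angle between the x axis of wedge2_lug and the y axis of mark_near, either way round below 0.2 rad and contact force between wedge2 and leaf_near above 0.5 N) and (x of wedge1_lug in the frame of mark_far between -0.025 and 0.025 m and y of wedge1_lug in the frame of mark_far between -0.058 and -0.025 m and angle between the x axis of wedge1_lug and the y axis of mark_far, either way round below 0.2 rad and contact force between wedge1 and leaf_far above 0.5 N))) and ((x of plate1_hub in the frame of nest1 between -0.007 and 0.007 m and y of plate1_hub in the frame of nest1 between -0.007 and 0.007 m and z of plate1_hub in the frame of nest1 between 0.0225 and 0.0285 m and angle between the z axis of plate1_hub and the z axis of nest1, either way round below 0.035 rad) or (x of plate1_hub in the frame of nest2 between -0.007 and 0.007 m and y of plate1_hub in the frame of nest2 between -0.007 and 0.007 m and z of plate1_hub in the frame of nest2 between 0.0225 and 0.0285 m and angle between the z axis of plate1_hub and the z axis of nest2, either way round below 0.035 rad) or (x of plate1_hub in the frame of nest3 between -0.007 and 0.007 m and y of plate1_hub in the frame of nest3 between -0.007 and 0.007 m and z of plate1_hub in the frame of nest3 between 0.0225 and 0.0285 m and angle between the z axis of plate1_hub and the z axis of nest3, either way round below 0.035 rad) or (x of plate1_hub in the frame of nest4 between -0.007 and 0.007 m and y of plate1_hub in the frame of nest4 between -0.007 and 0.007 m and z of plate1_hub in the frame of nest4 between 0.0225 and 0.0285 m and angle between the z axis of plate1_hub and the z axis of nest4, either way round below 0.035 rad)) and ((x of plate2_hub in the frame of nest1 between -0.007 and 0.007 m and y of plate2_hub in the frame of nest1 between -0.007 and 0.007 m and z of plate2_hub in the frame of nest1 between 0.0225 and 0.0285 m and angle between the z axis of plate2_hub and the z axis of nest1, either way round below 0.035 rad) or (x of plate2_hub in the frame of nest2 between -0.007 and 0.007 m and y of plate2_hub in the frame of nest2 between -0.007 and 0.007 m and z of plate2_hub in the frame of nest2 between 0.0225 and 0.0285 m and angle between the z axis of plate2_hub and the z axis of nest2, either way round below 0.035 rad) or (x of plate2_hub in the frame of nest3 between -0.007 and 0.007 m and y of plate2_hub in the frame of nest3 between -0.007 and 0.007 m and z of plate2_hub in the frame of nest3 between 0.0225 and 0.0285 m and angle between the z axis of plate2_hub and the z axis of nest3, either way round below 0.035 rad) or (x of plate2_hub in the frame of nest4 between -0.007 and 0.007 m and y of plate2_hub in the frame of nest4 between -0.007 and 0.007 m and z of plate2_hub in the frame of nest4 between 0.0225 and 0.0285 m and angle between the z axis of plate2_hub and the z axis of nest4, either way round below 0.035 rad)) and ((x of plate3_hub in the frame of nest1 between -0.007 and 0.007 m and y of plate3_hub in the frame of nest1 between -0.007 and 0.007 m and z of plate3_hub in the frame of nest1 between 0.0225 and 0.0285 m and angle between the z axis of plate3_hub and the z axis of nest1, either way round below 0.035 rad) or (x of plate3_hub in the frame of nest2 between -0.007 and 0.007 m and y of plate3_hub in the frame of nest2 between -0.007 and 0.007 m and z of plate3_hub in the frame of nest2 between 0.0225 and 0.0285 m and angle between the z axis of plate3_hub and the z axis of nest2, either way round below 0.035 rad) or (x of plate3_hub in the frame of nest3 between -0.007 and 0.007 m and y of plate3_hub in the frame of nest3 between -0.007 and 0.007 m and z of plate3_hub in the frame of nest3 between 0.0225 and 0.0285 m and angle between the z axis of plate3_hub and the z axis of nest3, either way round below 0.035 rad) or (x of plate3_hub in the frame of nest4 between -0.007 and 0.007 m and y of plate3_hub in the frame of nest4 between -0.007 and 0.007 m and z of plate3_hub in the frame of nest4 between 0.0225 and 0.0285 m and angle between the z axis of plate3_hub and the z axis of nest4, either way round below 0.035 rad)) and ((x of plate4_hub in the frame of nest1 between -0.007 and 0.007 m and y of plate4_hub in the frame of nest1 between -0.007 and 0.007 m and z of plate4_hub in the frame of nest1 between 0.0225 and 0.0285 m and angle between the z axis of plate4_hub and the z axis of nest1, either way round below 0.035 rad) or (x of plate4_hub in the frame of nest2 between -0.007 and 0.007 m and y of plate4_hub in the frame of nest2 between -0.007 and 0.007 m and z of plate4_hub in the frame of nest2 between 0.0225 and 0.0285 m and angle between the z axis of plate4_hub and the z axis of nest2, either way round below 0.035 rad) or (x of plate4_hub in the frame of nest3 between -0.007 and 0.007 m and y of plate4_hub in the frame of nest3 between -0.007 and 0.007 m and z of plate4_hub in the frame of nest3 between 0.0225 and 0.0285 m and angle between the z axis of plate4_hub and the z axis of nest3, either way round below 0.035 rad) or (x of plate4_hub in the frame of nest4 between -0.007 and 0.007 m and y of plate4_hub in the frame of nest4 between -0.007 and 0.007 m and z of plate4_hub in the frame of nest4 between 0.0225 and 0.0285 m and angle between the z axis of plate4_hub and the z axis of nest4, either way round below 0.035 rad)) and linear speed of each of wedge1, wedge2, plate1, plate2, plate3, plate4 below 0.02 m/s); the robot touches nothing.
It fails at once if the oil can is shoved more than 30 mm or knocked over (distance of oil_can from where it was at the start of the episode above 0.03 m or angle between oil_can's own z axis and vertical above 0.5 rad).
It fails at once if the carton is shoved more than 30 mm or knocked over (distance of carton from where it was at the start of the episode above 0.03 m or angle between carton's own z axis and vertical above 0.5 rad).
It fails at once if the spanner is shoved more than 30 mm or knocked over (distance of spanner from where it was at the start of the episode above 0.03 m or angle between spanner's own z axis and vertical above 0.5 rad).
Of plate1, plate2, plate3, plate4 only 3 to 4 are there at a start; the rules pass over those that are not, and their reading is None.
At some moment in a run one of plate1, plate2, plate3, plate4 may be knocked a few centimetres aside while the robot is not near it.
Once in a run the grip may slacken for a moment while it holds something.
It also fails if it takes over 210 s, if anything falls off the work surface, if the arm or the gripper's body presses on something with over 40 N, if the wrist force passes 120 N, or if a joint passes its speed limit or range.

## Robot

A 6-joint arm with a two-finger parallel gripper is mounted at the origin on the work surface. World frame = base frame: x ahead of the robot, y to its left, z up, the work surface at z = 0. Lengths are in m, angles in degrees, forces in N, time in s.
With the tool pointing down it reaches from about 0.25 to 0.775 m from the base axis. Payload 8.9 kg.
Tool frame: the origin (TCP) lies midway between the tips of the shut fingers; the grasp point (between the pads) lies 19 mm behind it; z points along the fingers, y is the line along which they close (so a half turn about z gives the same grasp; the last joint's range is limited). The gripper opens to 85 mm and grips with 20 to 120 N. Pads are 22 mm wide; open, the fingers measure 114 mm over their backs; the gripper's body (76 mm by 85 mm) begins 54 mm behind the grasp point. The pads swing forward as they close: fully open they stand 13 mm farther back than shut.
Start: joints at [-83.383, 16.656, -8.789, 64.555, 0, 82.019], TCP at [0.132, -0.508, 0.231] pointing down, gripper open.
Joint ranges: [-144.48, 144.48], [-52.06, 99.96], [-74.48, 78.29], [-112.23, 115.85], [-86.99, 84.42], [-180, 180]. Speed limits (degrees/s): [127.2, 127.2, 159.86, 180, 180, 180].

## Interface

Orientations are given as a 3x3 rotation matrix whose columns are the frame's x, y, z axes.
In Python, from station import bot gives the robot as it stands. The module is installed in compiled form; this text tells all that it offers.
- The arm moves only by the tool step_arm, never from a script. Its argument "plan" is one flat list of numbers, 6 for each row, row after row: the shift along the tool's x, y, z each as a share of 0.6 m, from -1 to 1, then the turn, a rotation vector about the tool's x, y, z each as a share of 180 degrees, from -1 to 1. A call has exactly 8 rows; each row is the pose to reach, as a shift and turn from the pose commanded when the call began, along the tool's axes at that moment, turning the shorter way round; what a row does not reach only later rows make up. A row lasts 1/12 s, in which the tool goes at most 41.7 mm and 7.16 degrees, less where a joint would pass 70% of its speed; a pose out of reach is approached as far as the arm can. A call with a number of a shift or a turn outside -1 to 1 is refused whole. A call with a gripper value outside its range is refused whole. "gripper" is the closure, from 0 (fully open) to 1 (shut), set as the call begins (left out, the last holds). The fingers move at their own pace and stop on an object; "newtons" is the grip in N (left out, the last holds). Time passes only in rows, so rows that repeat a pose let the fingers close, or fill a call up. It gives the time, the measured TCP pose, the force, the opening and the grip force at its end, in the units of the state.
- bot.read_state(): the state, without advancing time (a new reading comes with each control period).
- bot.get_image(name): name is "scene" or "side" or "wrist"; returns a dict with "color" (420x560x3 uint8, red, green, blue), "vfov" (degrees; the focal length in pixels is half the picture's height over the tangent of half this angle, whatever the lens; pixels are square), "cx", "cy" (the principal point, pixels), "R" (3x3) and "t" (3): a world point X has camera coordinates R X + t; the wrist camera has in their place "tool_from_camera" (4x4, takes a point from camera to tool coordinates, whose origin is the TCP and whose axes are the flange's). Camera axes: x right, y down, z forward; pixel columns grow to the right and rows downward; lengths in m; the calibration is good to about 2 mm. A picture is of the moment at which its call begins: read the wrist's pose just before it. There is no depth.
- bot.sign_off(): hands the job in; it is judged then, once.
The state is a dict: "t": time; "joint_positions": joint angles; "dq": joint speeds; "joint_efforts": joint torques, N m; "position": TCP position; "tcp_rot": TCP orientation; "wrist_force": force on the tool from outside, world axes, zero at the start; "moment": the same for the moment, N m; "gripper_width": opening from 0.0 (shut) to 1.0 (fully open); "gripper_force": force on a finger pad.
Only numpy, scipy, OpenCV 4.12 (cv2) and the standard library are available. Lean on these libraries where they do the work, as an engineer would, in place of code of your own. Each camera call takes 0.05 s, during which the arm holds its last target. There are 200 camera calls.

## Working session

There is one attempt and no reset: what is moved stays moved. The work goes in short steps, Python scripts to look and compute and a tool call to move; the robot and the scene stay as the last step left them, time stands still between calls to the robot, and variables do not carry over. Pictures are saved under pics/ and viewed, at most 14 in all, crops included, and the job is handed in when it is done.

Besides the shell and the picture viewer there is one more tool, called after "Emit:" as name(argument=value, ...) on one line, values as JSON. step_arm: Moves the arm, as the interface text tells. Its arguments: {"type":"object","properties":{"plan":{"type":"array","items":{"type":"number","minimum":-1,"maximum":1}},"gripper":{"type":"number"},"newtons":{"type":"number"}},"required":["plan"]}

```bash
mkdir -p pics; cat > h.py <<'E'
import numpy as np, cv2, pickle
from station import bot
def grab(name):
    s=bot.read_state(); im=bot.get_image(name)
    f=210/np.tan(np.radians(im["vfov"])/2)
    if "R" in im: R=np.array(im["R"]);t=np.array(im["t"])
    else:
        T=np.array(im["tool_from_camera"]); W=np.eye(4); W[:3,:3]=np.array(s["tcp_rot"]); W[:3,3]=s["position"]
        C=np.linalg.inv(W@T); R=C[:3,:3]; t=C[:3,3]
    return dict(c=im["color"],f=f,cx=im["cx"],cy=im["cy"],R=R,t=t)
def ray(g,u,v):
    d=g["R"].T@np.array([(u-g["cx"])/g["f"],(v-g["cy"])/g["f"],1]); return -g["R"].T@g["t"],d
def onz(g,u,v,z):
    o,d=ray(g,u,v); return o+d*(z-o[2])/d[2]
def proj(g,X):
    c=g["R"]@np.array(X)+g["t"]; return c[0]/c[2]*g["f"]+g["cx"],c[1]/c[2]*g["f"]+g["cy"]
def save(g,n,crop=None,s=1):
    c=g["c"][:,:,::-1]
    if crop: x0,y0,x1,y1=crop; c=c[y0:y1,x0:x1]
    cv2.imwrite("pics/"+n,cv2.resize(c,None,fx=s,fy=s,interpolation=cv2.INTER_CUBIC))
def st():
    s=bot.read_state(); print("t",round(s["t"],2),"p",np.round(s["position"],4),"F",np.round(s["wrist_force"],1),"w",round(s["gripper_width"],3),"gf",round(s["gripper_force"],1)); return s
E
python3 - <<'E'
from h import *
s=st(); print(np.round(s["tcp_rot"],3))
for n in("scene","side","wrist"):
    g=grab(n); pickle.dump(g,open(n+"0.pkl","wb")); print(n,g["f"],g["cx"],g["cy"],np.round(-g["R"].T@g["t"],3),np.round(g["R"][2],2))
    save(g,n+"0.png",s=1.4)
E
```

```text
t 0.0 p [ 0.1323 -0.5076  0.2307] F [ 1.3 -0.2 -0.7] w 1.0 gf 0.0
[[ 0.968  0.252 -0.   ]
 [ 0.252 -0.968  0.001]
 [ 0.    -0.001 -1.   ]]
scene 509.5980973325894 281.2675638643669 201.46913144401057 [1.68  0.306 1.384] [-0.66 -0.18 -0.73]
side 402.6686053334104 284.23550036661516 212.79068745680823 [-0.401  0.887  0.937] [ 0.59 -0.59 -0.56]
wrist 361.37015787475303 278.82632397979967 208.7477376766508 [ 0.207 -0.489  0.374] [-0.29 -0.07 -0.95]
```

View pics/scene0.png

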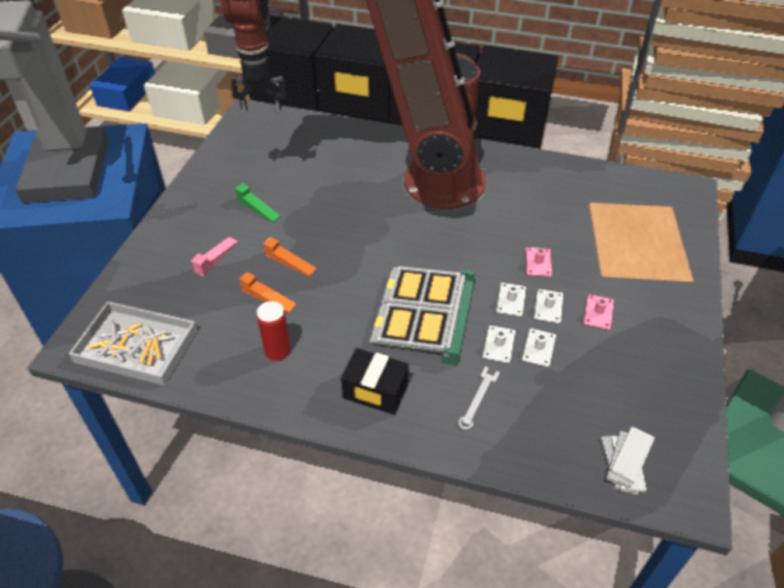

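View pics/side0.png

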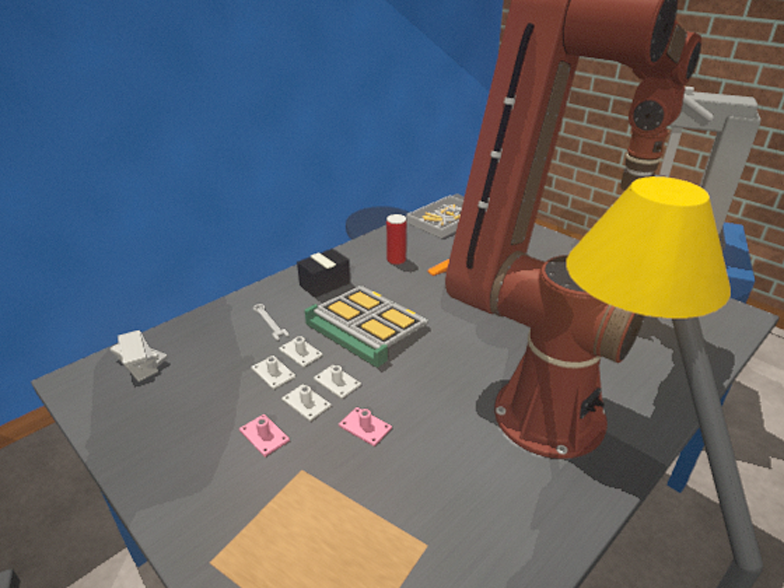

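The scene view shows the orange wedges (scaled px 290,257 and 267,293; lugs at the left ends, tips right), with green (257,203) and pink (215,255) decoys. The leaf marks are on the left edges (390,283; 377,321). There are four white plates (511,298; 548,305; 499,343; 540,347) and two pink decoy plates (539,262; 599,311). Next I measure coarsely.

```bash
cat >> h.py <<'E'
def blobs(g,name,amin=25):
    hsv=cv2.cvtColor(g["c"],cv2.COLOR_RGB2HSV)
    lo,hi={"orange":((5,170,120),(14,255,255)),"yellow":((15,110,100),(33,255,255)),"white":((0,0,135),(179,45,255)),"green":((70,90,40),(95,255,255))}[name]
    m=cv2.inRange(hsv,lo,hi)
    cs,_=cv2.findContours(m,cv2.RETR_EXTERNAL,cv2.CHAIN_APPROX_NONE)
    return m,[c for c in cs if cv2.contourArea(c)>=amin]
E
python3 - <<'E'
from h import *
g=pickle.load(open("scene0.pkl","rb"))
roi=(150,150,460,280)
for n,z in(("orange",0.02),("yellow",0.045),("white",0.008),("green",0.05)):
    m,cs=blobs(g,n,8)
    for c in cs:
        (u,v),wh,a=cv2.minAreaRect(c)
        if not(roi[0]<u<roi[2] and roi[1]<v<roi[3]): continue
        box=cv2.boxPoints(((u,v),wh,a))
        print(n,round(u),round(v),"A",cv2.contourArea(c),"c",np.round(onz(g,u,v,z),3)[:2],"box",[list(np.round(onz(g,*p,z)[:2],3)) for p in box])
s=grab("wrist"); save(s,"w1.png",s=1.2)
save(g,"sc_crop.png",(120,120,460,300),2.3)
E
```

```text
orange 190 209 A 297.5 c [ 0.588 -0.333] box [[np.float64(0.585), np.float64(-0.418)], [np.float64(0.53), np.float64(-0.418)], [np.float64(0.59), np.float64(-0.25)], [np.float64(0.642), np.float64(-0.252)]]
orange 205 185 A 304.5 c [ 0.457 -0.327] box [[np.float64(0.444), np.float64(-0.413)], [np.float64(0.387), np.float64(-0.409)], [np.float64(0.469), np.float64(-0.244)], [np.float64(0.523), np.float64(-0.251)]]
yellow 270 229 A 18.0 c [ 0.617 -0.026] box [[np.float64(0.606), np.float64(-0.036)], [np.float64(0.602), np.float64(-0.023)], [np.float64(0.628), np.float64(-0.015)], [np.float64(0.632), np.float64(-0.028)]]
yellow 307 233 A 264.0 c [0.6   0.101] box [[np.float64(0.644), np.float64(0.079)], [np.float64(0.552), np.float64(0.073)], [np.float64(0.554), np.float64(0.124)], [np.float64(0.646), np.float64(0.127)]]
yellow 285 231 A 254.5 c [0.61  0.024] box [[np.float64(0.653), np.float64(0.003)], [np.float64(0.563), np.float64(-0.005)], [np.float64(0.565), np.float64(0.046)], [np.float64(0.655), np.float64(0.052)]]
yellow 278 202 A 13.0 c [ 0.491 -0.031] box [[np.float64(0.48), n
[... 1888 characters left out ...]
(0.332)], [np.float64(0.357), np.float64(0.403)], [np.float64(0.469), np.float64(0.407)]]
white 365 213 A 403.5 c [0.423 0.274] box [[np.float64(0.479), np.float64(0.242)], [np.float64(0.368), np.float64(0.236)], [np.float64(0.365), np.float64(0.308)], [np.float64(0.475), np.float64(0.311)]]
white 298 219 A 2918.0 c [0.516 0.048] box [[np.float64(0.657), np.float64(-0.036)], [np.float64(0.393), np.float64(-0.093)], [np.float64(0.362), np.float64(0.139)], [np.float64(0.626), np.float64(0.174)]]
green 327 226 A 297.5 c [0.555 0.16 ] box [[np.float64(0.696), np.float64(0.151)], [np.float64(0.397), np.float64(0.133)], [np.float64(0.398), np.float64(0.17)], [np.float64(0.696), np.float64(0.184)]]
```

View pics/sc_crop.png

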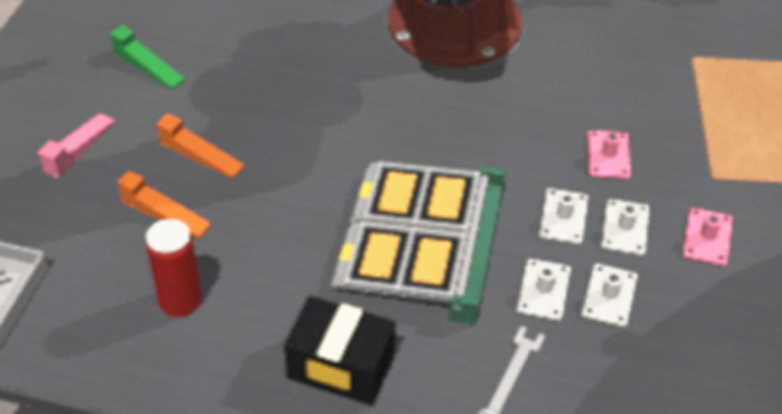

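The crop confirms orange wedges at crop px (200,147) and (163,205), apart from the green (145,57) and pink (77,143) ones. The white plates are apart from the two pink ones. I'll write a plan helper and go to a viewing pose.

```bash
cat >> h.py <<'E'
from scipy.spatial.transform import Rotation as Ro
def Rdown(yaw): c,s=np.cos(np.radians(yaw)),np.sin(np.radians(yaw)); return np.array([[c,s,0],[s,-c,0],[0,0,-1.]])
def go(p,yaw,p0=None,R0=None):
    """print row shares to reach TCP p, yaw of tool x, from p0,R0 (default measured)"""
    s=bot.read_state(); p0=np.array(s["position"]) if p0 is None else p0; R0=np.array(s["tcp_rot"]) if R0 is None else R0
    d=R0.T@(np.array(p)-p0)/0.6; w=Ro.from_matrix(R0.T@Rdown(yaw)).as_rotvec()/np.pi
    print("GO",np.round(d,4),np.round(w,4),"rows %.1f"%max(np.linalg.norm(d)*.6/.0417,np.linalg.norm(w)*180/7.16))
E
python3 - <<'E'
from h import *
g=pickle.load(open("scene0.pkl","rb"))
print("can",onz(g,193,170,.15),"base",onz(g,197,251,0)); go([.45,-.17,.33],90)
E
```

```text
can [ 0.51738052 -0.33491612  0.15      ] base [ 0.74221493 -0.24727159  0.        ]
GO [ 0.6544 -0.4115 -0.1647] [-2.000e-04 -2.000e-04 -4.189e-01] rows 11.4
```

Emit:
step_arm(plan=[0.654, -0.411, -0.165, 0, 0, -0.419, 0.654, -0.411, -0.165, 0, 0, -0.419, 0.654, -0.411, -0.165, 0, 0, -0.419, 0.654, -0.411, -0.165, 0, 0, -0.419, 0.654, -0.411, -0.165, 0, 0, -0.419, 0.654, -0.411, -0.165, 0, 0, -0.419, 0.654, -0.411, -0.165, 0, 0, -0.419, 0.654, -0.411, -0.165, 0, 0, -0.419], gripper=0)

```text
t: 0.87
position: [0.3566, -0.2689, 0.3015]
tcp_rot: [[0.305, 0.952, 0.0], [0.952, -0.305, -0.0], [-0.0, 0.0, -1.0]]
wrist_force: [0.9, -1.1, -0.1]
gripper_width: 1.003
gripper_force: 0.0
```

```bash
python3 - <<'E'
from h import *
s=st(); print(np.round(s["tcp_rot"],3),s["dq"]); go([.45,-.17,.33],90)
E
```

```text
t 0.87 p [ 0.3566 -0.2689  0.3015] F [ 0.9 -1.1 -0.1] w 1.003 gf 0.0
[[ 0.305  0.952  0.   ]
 [ 0.952 -0.305 -0.   ]
 [-0.     0.    -1.   ]] [ 63.37387868   2.20601555  18.11237916  15.4716735    0.13399373
 -22.22053309]
GO [ 0.2044  0.098  -0.0475] [ 0.0001  0.     -0.0987] rows 3.3
```

Emit:
step_arm(plan=[0.204, 0.098, -0.047, 0, 0, -0.099, 0.204, 0.098, -0.047, 0, 0, -0.099, 0.204, 0.098, -0.047, 0, 0, -0.099, 0.204, 0.098, -0.047, 0, 0, -0.099, 0.204, 0.098, -0.047, 0, 0, -0.099, 0.204, 0.098, -0.047, 0, 0, -0.099, 0.204, 0.098, -0.047, 0, 0, -0.099, 0.204, 0.098, -0.047, 0, 0, -0.099])

```text
t: 1.53
position: [0.4489, -0.1733, 0.3289]
tcp_rot: [[0.006, 1.0, -0.001], [1.0, -0.006, 0.0], [0.0, -0.001, -1.0]]
wrist_force: [-0.4, -0.3, 0.2]
gripper_width: 1.002
gripper_force: 0.0
```

```bash
python3 - <<'E'
from h import *
s=st(); print(np.round(s["tcp_rot"],3))
g=grab("wrist"); pickle.dump(g,open("w1.pkl","wb")); save(g,"w1.png",s=1.4)
print(np.round(-g["R"].T@g["t"],3))
for n,z in(("orange",0.0),("yellow",0.035),("green",0.05)):
    m,cs=blobs(g,n,20)
    for c in cs:
        (u,v),wh,a=cv2.minAreaRect(c)
        box=cv2.boxPoints(((u,v),wh,a))
        print(n,round(u),round(v),"A",cv2.contourArea(c),"c",np.round(onz(g,u,v,z),3)[:2],"box",np.round([onz(g,*p,z)[:2] for p in box],3).tolist())
E
```

```text
t 1.53 p [ 0.4489 -0.1733  0.3289] F [-0.4 -0.3  0.2] w 1.002 gf 0.0
[[ 0.006  1.    -0.001]
 [ 1.    -0.006  0.   ]
 [ 0.    -0.001 -1.   ]]
[ 0.45  -0.097  0.472]
orange 274 269 A 181.0 c [ 0.441 -0.336] box [[0.415, -0.42], [0.432, -0.257], [0.464, -0.26], [0.45, -0.424]]
orange 368 272 A 529.5 c [ 0.577 -0.342] box [[0.549, -0.258], [0.591, -0.258], [0.606, -0.433], [0.561, -0.434]]
yellow 476 418 A 22.0 c [ 0.751 -0.575] box [[0.744, -0.572], [0.758, -0.572], [0.759, -0.578], [0.745, -0.578]]
yellow 371 320 A 262.0 c [ 0.577 -0.398] box [[0.562, -0.409], [0.565, -0.382], [0.592, -0.388], [0.59, -0.415]]
yellow 270 315 A 323.0 c [ 0.435 -0.39 ] box [[0.418, -0.4], [0.424, -0.372], [0.452, -0.38], [0.446, -0.409]]
yellow 382 261 A 1679.5 c [ 0.585 -0.308] box [[0.561, -0.368], [0.581, -0.244], [0.608, -0.252], [0.59, -0.377]]
yellow 284 257 A 1729.0 c [ 0.455 -0.301] box [[0.425, -0.36], [0.456, -0.239], [0.482, -0.246], [0.453, -0.369]]
yellow 302 37 A 299.5 c [ 0.475 -0.036] box [[0.461, -0.029], [0.488, -0.027], [0.49, -0.042], [0.462, -0.044]]
yellow 300 5 A 83.5 c [ 0.473 -0.004] box [[0.433, 0.001], [0.514, 0.0], [0.514, -0.009], [0.433, -0.009]]
```

View pics/w1.png

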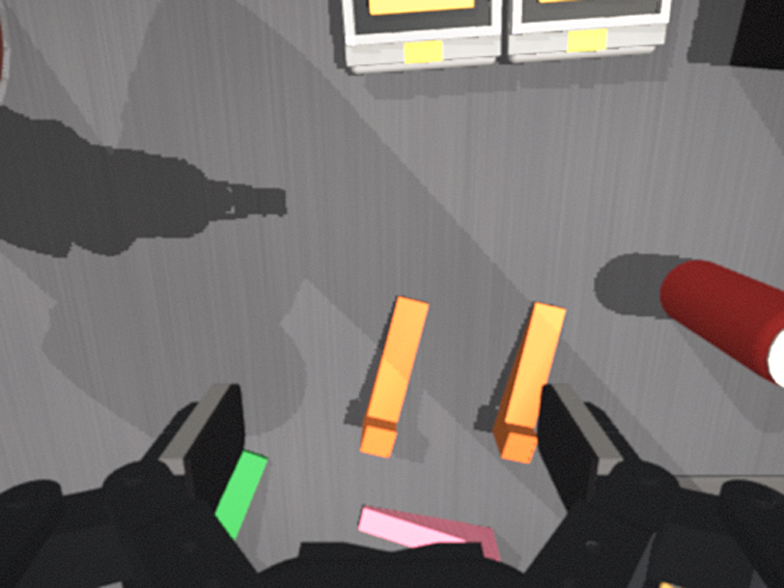

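The wrist view shows both orange wedges (scaled px lugs 378,443 and 519,448; tips 413,300 and 550,306), the two yellow marks (423,52 and 586,40), and the oil can to the right (base about 690,290). Now to compute poses.

```bash
python3 - <<'E'
from h import *
g=pickle.load(open("w1.pkl","rb"))
hsv=cv2.cvtColor(g["c"],cv2.COLOR_RGB2HSV)
m,cs=blobs(g,"yellow",15)
def rect(c,z):
    b=cv2.boxPoints(cv2.minAreaRect(c)); return np.array([onz(g,*p,z)[:2] for p in b])
for c in cs:
    r=cv2.minAreaRect(c); print("blob",np.round(r[0],1),np.round(r[1],1))
for nm,lug,tip in(("w1",(270,315),(295,215)),("w2",(371,320),(393,218.5))):
    L=onz(g,*lug,.048)[:2]; T=onz(g,*tip,.005)[:2]; d=T-L
    print(nm,"lug",np.round(L,4),"tip",np.round(T,4),"len",np.linalg.norm(d),"yaw",np.degrees(np.arctan2(d[1],d[0])))
M1=onz(g,302,37,.028);M2=onz(g,418.5,28.5,.028); print("marks",M1,M2,np.degrees(np.arctan2(*(M2-M1)[1::-1])))
print("can base",onz(g,690/1.4,292/1.4,0))
E
```

```text
blob [475.5 417.5] [3. 9.]
blob [371.  319.6] [19.8 16.9]
blob [269.7 315.2] [20.4 17.9]
blob [382.1 260.8] [21.6 87.9]
blob [283.7 256.6] [21.2 87.1]
blob [302.   36.8] [14.7 25.1]
blob [300.5   5. ] [10. 75.]
w1 lug [ 0.4357 -0.3813] tip [ 0.4705 -0.2529] len 0.13306409556749657 yaw 74.84870245298626
w2 lug [ 0.5733 -0.39  ] tip [ 0.6045 -0.2587] len 0.13491363251472788 yaw 76.60878600227714
marks [ 0.47582564 -0.03486483  0.028     ] [ 0.60547671 -0.02704878  0.028     ] 3.449917739568507
can base [ 0.74159096 -0.24689354  0.        ]
```

```bash
python3 - <<'E'
from h import *
st(); go([.4357,-.3813,.09],75.3)
E
```

```text
t 1.58 p [ 0.4489 -0.1733  0.3289] F [ 0.3 -0.3  0.4] w 1.0 gf 0.0
GO [-0.3468 -0.0194  0.3982] [-0.0002 -0.      0.0795] rows 7.6
```

Emit:
step_arm(plan=[-0.347, -0.019, 0.2, 0, 0, 0.08, -0.347, -0.019, 0.3, 0, 0, 0.08, -0.347, -0.019, 0.398, 0, 0, 0.08, -0.347, -0.019, 0.398, 0, 0, 0.08, -0.347, -0.019, 0.398, 0, 0, 0.08, -0.347, -0.019, 0.398, 0, 0, 0.08, -0.347, -0.019, 0.398, 0, 0, 0.08, -0.347, -0.019, 0.398, 0, 0, 0.08])

```text
t: 2.25
position: [0.435, -0.3826, 0.0873]
tcp_rot: [[0.256, 0.967, -0.002], [0.967, -0.256, 0.001], [0.001, -0.002, -1.0]]
wrist_force: [0.3, 0.4, 1.2]
gripper_width: 1.002
gripper_force: 0.0
```

Emit:
step_arm(plan=[0, 0, 0, 0, 0, 0, 0, 0, 0, 0, 0, 0, 0, 0, 0, 0, 0, 0, 0, 0, 0, 0, 0, 0, 0, 0, 0, 0, 0, 0, 0, 0, 0, 0, 0, 0, 0, 0, 0, 0, 0, 0, 0, 0, 0, 0, 0, 0])

```text
t: 2.92
position: [0.4375, -0.3806, 0.0909]
tcp_rot: [[0.253, 0.967, 0.001], [0.967, -0.253, -0.001], [-0.0, 0.001, -1.0]]
wrist_force: [0.1, -0.3, 0.1]
gripper_width: 0.996
gripper_force: 0.0
```

```bash
python3 - <<'E'
from h import *
st(); go([.4357,-.3813,.012],75.3)
g=grab("wrist"); save(g,"w2.png",s=1.2)
E
```

```text
t 2.92 p [ 0.4375 -0.3806  0.0909] F [ 0.1 -0.3  0.1] w 0.996 gf 0.0
GO [-0.0019 -0.0027  0.1315] [0.0002 0.0001 0.0002] rows 1.9
```

View pics/w2.png

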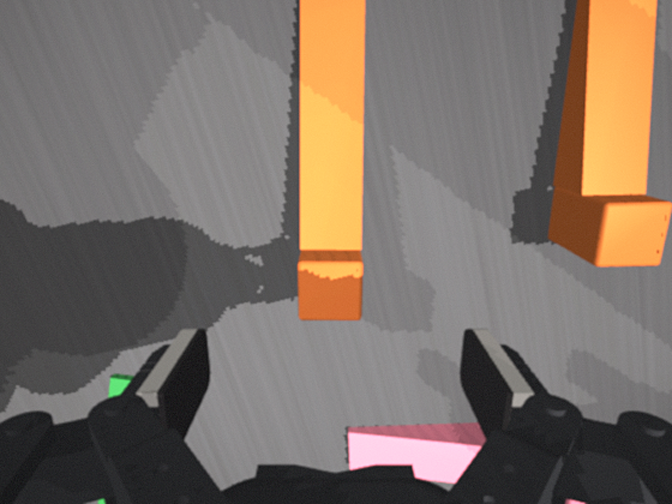

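The lug (scaled px 330,290) is centred between the fingers (about 334). Next: descend, grip and lift slightly.

Emit:
step_arm(plan=[-0.002, -0.003, 0.04, 0, 0, 0, -0.002, -0.003, 0.08, 0, 0, 0, -0.002, -0.003, 0.12, 0, 0, 0, -0.002, -0.003, 0.131, 0, 0, 0, -0.002, -0.003, 0.131, 0, 0, 0, -0.002, -0.003, 0.131, 0, 0, 0, -0.002, -0.003, 0.131, 0, 0, 0, -0.002, -0.003, 0.131, 0, 0, 0])

```text
t: 3.63
position: [0.436, -0.3823, 0.0132]
tcp_rot: [[0.253, 0.967, 0.002], [0.967, -0.253, -0.002], [-0.001, 0.002, -1.0]]
wrist_force: [-0.2, 0.1, 0.3]
gripper_width: 1.001
gripper_force: 0.0
```

Emit:
step_arm(plan=[0, 0, 0, 0, 0, 0, 0, 0, 0, 0, 0, 0, 0, 0, 0, 0, 0, 0, 0, 0, 0, 0, 0, 0, 0, 0, 0, 0, 0, 0, 0, 0, 0, 0, 0, 0, 0, 0, 0, 0, 0, 0, 0, 0, 0, 0, 0, 0], gripper=1, newtons=60)

```text
t: 4.3
position: [0.4353, -0.3816, 0.012]
tcp_rot: [[0.254, 0.967, 0.0], [0.967, -0.254, -0.0], [-0.0, 0.0, -1.0]]
wrist_force: [-1.0, 0.7, 5.4]
gripper_width: 0.345
gripper_force: 60.0
```

```bash
python3 - <<'E'
from h import *
s=st(); z=s["position"][2]; go([.4858,-.200,z+.012],93.4)
E
```

```text
t 4.3 p [ 0.4353 -0.3816  0.012 ] F [-1.   0.7  5.4] w 0.345 gf 60.0
GO [ 0.3141  0.0048 -0.0201] [ 1.000e-04  1.000e-04 -1.005e-01] rows 4.5
```

Emit:
step_arm(plan=[0, 0, -0.02, 0, 0, 0, 0.06, 0, -0.02, 0, 0, -0.02, 0.12, 0, -0.02, 0, 0, -0.04, 0.18, 0.002, -0.02, 0, 0, -0.06, 0.24, 0.004, -0.02, 0, 0, -0.08, 0.3, 0.005, -0.02, 0, 0, -0.1, 0.314, 0.005, -0.02, 0, 0, -0.1, 0.314, 0.005, -0.02, 0, 0, -0.1])

```text
t: 4.97
position: [0.4857, -0.1971, 0.0233]
tcp_rot: [[-0.061, 0.998, -0.001], [0.998, 0.061, 0.001], [0.001, -0.001, -1.0]]
wrist_force: [-0.6, -0.2, -2.5]
gripper_width: 0.344
gripper_force: 59.9
```

Emit:
step_arm(plan=[0, 0, 0, 0, 0, 0, 0, 0, 0.005, 0, 0, 0, 0, 0, 0.01, 0, 0, 0, 0, 0, 0.015, 0, 0, 0, 0, 0, 0.02, 0, 0, 0, 0, 0, 0.02, 0, 0, 0, 0, 0, 0.02, 0, 0, 0, 0, 0, 0.02, 0, 0, 0])

```text
t: 5.63
position: [0.4855, -0.2008, 0.012]
tcp_rot: [[-0.057, 0.998, -0.0], [0.998, 0.057, -0.001], [-0.001, -0.0, -1.0]]
wrist_force: [-3.9, -1.0, 6.1]
gripper_width: 0.343
gripper_force: 61.1
```

```bash
python3 - <<'E'
from h import *
s=st(); z=s["position"][2]; go([.4782,-.0750,z],93.4); go([.4782,-.065,z],93.4)
g=grab("wrist"); save(g,"w3.png",s=1.2)
E
```

```text
t 5.63 p [ 0.4855 -0.2008  0.012 ] F [-3.9 -1.   6.1] w 0.343 gf 61.1
GO [ 2.1e-01 -3.0e-04 -1.0e-04] [-0.0001  0.0002 -0.0009] rows 3.0
GO [ 2.266e-01  7.000e-04 -1.000e-04] [-0.0001  0.0002 -0.0009] rows 3.3
```

View pics/w3.png

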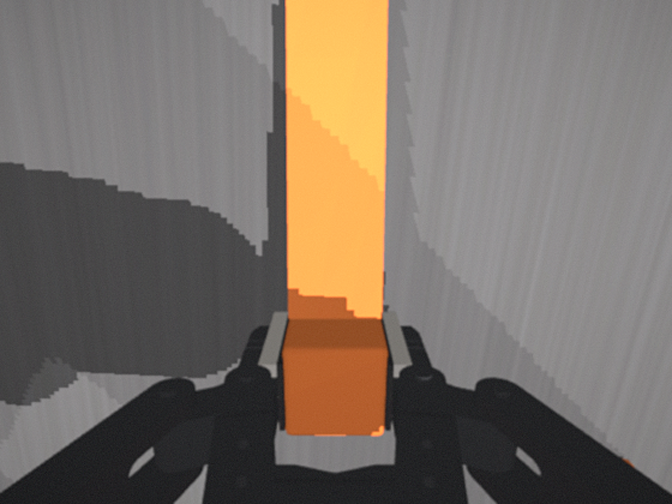

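Wedge 1 is squarely held (lug at px 335,390 of the scaled view). Push it in.

Emit:
step_arm(plan=[0.025, 0, 0, 0, 0, 0, 0.05, 0, 0, 0, 0, 0, 0.075, 0, 0, 0, 0, 0, 0.1, 0, 0, 0, 0, 0, 0.125, 0, 0, 0, 0, 0, 0.15, 0, 0, 0, 0, 0, 0.17, 0, 0, 0, 0, 0, 0.18, 0, 0, 0, 0, 0])

```text
t: 6.35
position: [0.4802, -0.0928, 0.012]
tcp_rot: [[-0.057, 0.998, 0.001], [0.998, 0.057, -0.003], [-0.003, 0.001, -1.0]]
wrist_force: [0.6, -7.9, -0.2]
gripper_width: 0.342
gripper_force: 60.3
```

Emit:
step_arm(plan=[0, 0, 0, 0, 0, 0, 0.004, 0, 0, 0, 0, 0, 0.008, 0, 0, 0, 0, 0, 0.012, 0, 0, 0, 0, 0, 0.016, 0, 0, 0, 0, 0, 0.02, 0, 0, 0, 0, 0, 0.02, 0, 0, 0, 0, 0, 0.02, 0, 0, 0, 0, 0])

```text
t: 7.02
position: [0.4797, -0.0817, 0.012]
tcp_rot: [[-0.056, 0.998, 0.001], [0.998, 0.056, -0.002], [-0.002, 0.001, -1.0]]
wrist_force: [0.8, -5.9, 3.1]
gripper_width: 0.343
gripper_force: 60.5
```

Emit:
step_arm(plan=[0.002, 0, 0, 0, 0, 0, 0.004, 0, 0, 0, 0, 0, 0.006, 0, 0, 0, 0, 0, 0.008, 0, 0, 0, 0, 0, 0.01, 0, 0, 0, 0, 0, 0.01, 0, 0, 0, 0, 0, 0.01, 0, 0, 0, 0, 0, 0.01, 0, 0, 0, 0, 0])

```text
t: 7.68
position: [0.4798, -0.0798, 0.0121]
tcp_rot: [[-0.054, 0.999, 0.001], [0.998, 0.054, -0.01], [-0.01, 0.001, -1.0]]
wrist_force: [0.3, -27.0, -5.1]
gripper_width: 0.342
gripper_force: 60.2
```

Emit:
step_arm(plan=[0.001, 0, 0, 0, 0, 0, 0.002, 0, 0, 0, 0, 0, 0.003, 0, 0, 0, 0, 0, 0.004, 0, 0, 0, 0, 0, 0.004, 0, 0, 0, 0, 0, 0.004, 0, 0, 0, 0, 0, 0.004, 0, 0, 0, 0, 0, 0.004, 0, 0, 0, 0, 0])

```text
t: 8.35
position: [0.4798, -0.0794, 0.0121]
tcp_rot: [[-0.053, 0.999, 0.001], [0.999, 0.053, -0.014], [-0.014, 0.0, -1.0]]
wrist_force: [-0.7, -37.8, -8.1]
gripper_width: 0.343
gripper_force: 59.9
```

Jammed with about 38 N. Open, then rise.

Emit:
step_arm(plan=[0, 0, 0, 0, 0, 0, 0, 0, 0, 0, 0, 0, 0, 0, 0, 0, 0, 0, 0, 0, 0, 0, 0, 0, 0, 0, 0, 0, 0, 0, 0, 0, 0, 0, 0, 0, 0, 0, 0, 0, 0, 0, 0, 0, 0, 0, 0, 0], gripper=0)

```text
t: 9.02
position: [0.4784, -0.0716, 0.0118]
tcp_rot: [[-0.058, 0.998, 0.0], [0.998, 0.058, 0.0], [0.0, 0.0, -1.0]]
wrist_force: [-0.1, -0.5, 0.4]
gripper_width: 1.002
gripper_force: 0.0
```

Emit:
step_arm(plan=[0, 0, -0.07, 0, 0, 0, 0, 0, -0.14, 0, 0, 0, 0, 0, -0.2, 0, 0, 0, 0, 0, -0.2, 0, 0, 0, 0, 0, -0.2, 0, 0, 0, 0, 0, -0.2, 0, 0, 0, 0, 0, -0.2, 0, 0, 0, 0, 0, -0.2, 0, 0, 0])

```text
t: 9.68
position: [0.4774, -0.0714, 0.1304]
tcp_rot: [[-0.058, 0.998, -0.003], [0.998, 0.058, 0.001], [0.001, -0.002, -1.0]]
wrist_force: [-1.2, 0.4, -0.9]
gripper_width: 1.005
gripper_force: 0.0
```

```bash
python3 - <<'E'
from h import *
st(); go([.5733,-.3900,.12],76.6)
g=grab("wrist"); m,cs=blobs(g,"yellow",60)
for c in cs:
    (u,v),wh,a=cv2.minAreaRect(c)
    print(round(u),round(v),np.round(wh),np.round(onz(g,u,v,.048),4))
E
```

```text
t 9.68 p [ 0.4774 -0.0714  0.1304] F [-1.2  0.4 -0.9] w 1.005 gf 0.0
GO [-0.5393  0.129   0.0166] [-0.0008 -0.0002  0.0929] rows 8.0
279 160 [21. 46.] [ 0.4754 -0.0343  0.048 ]
471 156 [19. 48.] [ 0.5953 -0.0247  0.048 ]
490 77 [139.  76.] [0.596  0.0222 0.048 ]
279 76 [ 79. 140.] [0.4725 0.0159 0.048 ]
```

Emit:
step_arm(plan=[-0.539, 0.129, 0.017, 0, 0, 0.093, -0.539, 0.129, 0.017, 0, 0, 0.093, -0.539, 0.129, 0.017, 0, 0, 0.093, -0.539, 0.129, 0.017, 0, 0, 0.093, -0.539, 0.129, 0.017, 0, 0, 0.093, -0.539, 0.129, 0.017, 0, 0, 0.093, -0.539, 0.129, 0.017, 0, 0, 0.093, -0.539, 0.129, 0.017, 0, 0, 0.093])

```text
t: 10.4
position: [0.5741, -0.3919, 0.1202]
tcp_rot: [[0.232, 0.973, -0.001], [0.973, -0.232, 0.001], [0.001, -0.001, -1.0]]
wrist_force: [1.4, -0.1, 0.2]
gripper_width: 1.008
gripper_force: 0.0
```

Emit:
step_arm(plan=[0, 0, 0, 0, 0, 0, 0, 0, 0, 0, 0, 0, 0, 0, 0, 0, 0, 0, 0, 0, 0, 0, 0, 0, 0, 0, 0, 0, 0, 0, 0, 0, 0, 0, 0, 0, 0, 0, 0, 0, 0, 0, 0, 0, 0, 0, 0, 0])

```text
t: 11.07
position: [0.5745, -0.3896, 0.122]
tcp_rot: [[0.232, 0.973, 0.0], [0.973, -0.232, -0.0], [-0.0, 0.0, -1.0]]
wrist_force: [-0.1, 0.8, -0.4]
gripper_width: 1.001
gripper_force: 0.0
```

```bash
python3 - <<'E'
from h import *
st(); 
g=grab("wrist")
hsv=cv2.cvtColor(g["c"],cv2.COLOR_RGB2HSV); m=cv2.inRange(hsv,(5,170,120),(30,255,255))
cs,_=cv2.findContours(m,0,2)
for c in cs:
    if cv2.contourArea(c)>200: print(cv2.contourArea(c),cv2.minAreaRect(c),proj(g,[.5733,-.39,.048]))
go([.5733,-.3900,.012],76.6)
E
```

```text
t 11.07 p [ 0.5745 -0.3896  0.122 ] F [-0.1  0.8 -0.4] w 1.001 gf 0.0
2160.5 ((275.0, 216.0), (50.0, 46.0), 90.0) (np.float64(276.42017791082617), np.float64(221.7737440815072))
385.0 ((269.34375, 44.28208541870117), (84.99244689941406, 33.82366180419922), 89.23609924316406) (np.float64(276.42017791082617), np.float64(221.7737440815072))
GO [-0.0008 -0.0019  0.1831] [0.0001 0.     0.    ] rows 2.6
```

Emit:
step_arm(plan=[-0.001, -0.002, 0.05, 0, 0, 0, -0.001, -0.002, 0.1, 0, 0, 0, -0.001, -0.002, 0.15, 0, 0, 0, -0.001, -0.002, 0.183, 0, 0, 0, -0.001, -0.002, 0.183, 0, 0, 0, -0.001, -0.002, 0.183, 0, 0, 0, -0.001, -0.002, 0.183, 0, 0, 0, -0.001, -0.002, 0.183, 0, 0, 0])

```text
t: 11.78
position: [0.5742, -0.3914, 0.0139]
tcp_rot: [[0.232, 0.973, 0.002], [0.973, -0.232, -0.002], [-0.001, 0.003, -1.0]]
wrist_force: [0.5, 0.0, 0.5]
gripper_width: 1.002
gripper_force: 0.0
```

Emit:
step_arm(plan=[0, 0, 0, 0, 0, 0, 0, 0, 0, 0, 0, 0, 0, 0, 0, 0, 0, 0, 0, 0, 0, 0, 0, 0, 0, 0, 0, 0, 0, 0, 0, 0, 0, 0, 0, 0, 0, 0, 0, 0, 0, 0, 0, 0, 0, 0, 0, 0], gripper=1, newtons=60)

```text
t: 12.45
position: [0.5732, -0.3906, 0.0122]
tcp_rot: [[0.232, 0.973, 0.0], [0.973, -0.232, -0.0], [-0.0, 0.0, -1.0]]
wrist_force: [-0.8, 0.6, 4.7]
gripper_width: 0.346
gripper_force: 60.3
```

```bash
python3 - <<'E'
from h import *
s=st(); z=s["position"][2]; go([.615,-.192,z+.012],93.4)
E
```

```text
t 12.45 p [ 0.5732 -0.3906  0.0122] F [-0.8  0.6  4.7] w 0.346 gf 60.3
GO [ 0.3381 -0.0091 -0.0201] [ 0.0001  0.0001 -0.0935] rows 4.9
```

Emit:
step_arm(plan=[0, 0, -0.02, 0, 0, 0, 0.06, -0.002, -0.02, 0, 0, -0.02, 0.12, -0.004, -0.02, 0, 0, -0.04, 0.18, -0.005, -0.02, 0, 0, -0.06, 0.24, -0.007, -0.02, 0, 0, -0.08, 0.3, -0.008, -0.02, 0, 0, -0.093, 0.338, -0.009, -0.02, 0, 0, -0.093, 0.338, -0.009, -0.02, 0, 0, -0.093])

```text
t: 13.12
position: [0.6152, -0.1867, 0.0238]
tcp_rot: [[-0.063, 0.998, -0.001], [0.998, 0.063, 0.002], [0.002, -0.001, -1.0]]
wrist_force: [-0.3, -0.2, -3.6]
gripper_width: 0.344
gripper_force: 59.7
```

Emit:
step_arm(plan=[0, 0, 0, 0, 0, 0, 0, 0, 0.005, 0, 0, 0, 0, 0, 0.01, 0, 0, 0, 0, 0, 0.015, 0, 0, 0, 0, 0, 0.02, 0, 0, 0, 0, 0, 0.02, 0, 0, 0, 0, 0, 0.02, 0, 0, 0, 0, 0, 0.02, 0, 0, 0])

```text
t: 13.78
position: [0.6145, -0.1929, 0.0122]
tcp_rot: [[-0.057, 0.998, -0.0], [0.998, 0.057, -0.0], [-0.0, -0.0, -1.0]]
wrist_force: [-3.6, 0.1, 5.3]
gripper_width: 0.343
gripper_force: 63.9
```

```bash
python3 - <<'E'
from h import *
s=st(); z=s["position"][2]; go([.608,-.067,z],93.4)
E
```

```text
t 13.78 p [ 0.6145 -0.1929  0.0122] F [-3.6  0.1  5.3] w 0.343 gf 63.9
GO [ 2.101e-01  1.000e-03 -1.000e-04] [-0.0001  0.0001 -0.0009] rows 3.0
```

Emit:
step_arm(plan=[0.025, 0, 0, 0, 0, 0, 0.05, 0, 0, 0, 0, 0, 0.075, 0, 0, 0, 0, 0, 0.1, 0, 0, 0, 0, 0, 0.125, 0, 0, 0, 0, 0, 0.15, 0, 0, 0, 0, 0, 0.17, 0, 0, 0, 0, 0, 0.18, 0, 0, 0, 0, 0])

```text
t: 14.45
position: [0.609, -0.0832, 0.0122]
tcp_rot: [[-0.058, 0.998, 0.001], [0.998, 0.058, -0.002], [-0.002, 0.001, -1.0]]
wrist_force: [0.9, -9.1, 2.2]
gripper_width: 0.347
gripper_force: 63.7
```

Emit:
step_arm(plan=[0, 0, 0, 0, 0, 0, 0.004, 0, 0, 0, 0, 0, 0.008, 0, 0, 0, 0, 0, 0.012, 0, 0, 0, 0, 0, 0.016, 0, 0, 0, 0, 0, 0.02, 0, 0, 0, 0, 0, 0.02, 0, 0, 0, 0, 0, 0.02, 0, 0, 0, 0, 0])

```text
t: 15.12
position: [0.6085, -0.074, 0.0122]
tcp_rot: [[-0.057, 0.998, 0.001], [0.998, 0.057, -0.004], [-0.004, 0.001, -1.0]]
wrist_force: [0.6, -13.0, 2.5]
gripper_width: 0.34
gripper_force: 63.6
```

Emit:
step_arm(plan=[0.002, 0, 0, 0, 0, 0, 0.004, 0, 0, 0, 0, 0, 0.006, 0, 0, 0, 0, 0, 0.008, 0, 0, 0, 0, 0, 0.008, 0, 0, 0, 0, 0, 0.008, 0, 0, 0, 0, 0, 0.008, 0, 0, 0, 0, 0, 0.008, 0, 0, 0, 0, 0])

```text
t: 15.78
position: [0.6084, -0.0733, 0.0122]
tcp_rot: [[-0.054, 0.999, 0.001], [0.998, 0.054, -0.011], [-0.011, 0.0, -1.0]]
wrist_force: [-0.4, -30.6, -0.8]
gripper_width: 0.343
gripper_force: 63.0
```

Emit:
step_arm(plan=[0.002, 0, 0, 0, 0, 0, 0.003, 0, 0, 0, 0, 0, 0.003, 0, 0, 0, 0, 0, 0.003, 0, 0, 0, 0, 0, 0.003, 0, 0, 0, 0, 0, 0.003, 0, 0, 0, 0, 0, 0.003, 0, 0, 0, 0, 0, 0.003, 0, 0, 0, 0, 0])

```text
t: 16.45
position: [0.6084, -0.0731, 0.0122]
tcp_rot: [[-0.053, 0.999, 0.001], [0.999, 0.053, -0.014], [-0.014, 0.0, -1.0]]
wrist_force: [-0.1, -38.4, -1.9]
gripper_width: 0.343
gripper_force: 62.9
```

Emit:
step_arm(plan=[0, 0, 0, 0, 0, 0, 0, 0, 0, 0, 0, 0, 0, 0, 0, 0, 0, 0, 0, 0, 0, 0, 0, 0, 0, 0, 0, 0, 0, 0, 0, 0, 0, 0, 0, 0, 0, 0, 0, 0, 0, 0, 0, 0, 0, 0, 0, 0], gripper=0)

```text
t: 17.12
position: [0.6076, -0.0653, 0.0117]
tcp_rot: [[-0.058, 0.998, -0.0], [0.998, 0.058, 0.0], [0.0, -0.0, -1.0]]
wrist_force: [0.4, 0.1, -0.4]
gripper_width: 1.001
gripper_force: 0.0
```

Emit:
step_arm(plan=[0, 0, -0.07, 0, 0, 0, 0, 0, -0.14, 0, 0, 0, 0, 0, -0.21, 0, 0, 0, 0, 0, -0.28, 0, 0, 0, 0, 0, -0.35, 0, 0, 0, 0, 0, -0.42, 0, 0, 0, 0, 0, -0.48, 0, 0, 0, 0, 0, -0.48, 0, 0, 0])

```text
t: 17.78
position: [0.6102, -0.066, 0.3081]
tcp_rot: [[-0.058, 0.998, 0.011], [0.998, 0.058, -0.003], [-0.003, 0.011, -1.0]]
wrist_force: [0.8, -0.1, -0.0]
gripper_width: 0.998
gripper_force: 0.0
```

```bash
python3 - <<'E'
from h import *
st(); go([.50,.17,.34],93.4)
E
```

```text
t 17.78 p [ 0.6102 -0.066   0.3081] F [ 0.8 -0.1 -0. ] w 0.998 gf 0.0
GO [ 0.4032 -0.1599 -0.0562] [ 0.0035  0.001  -0.0004] rows 6.3
```

Emit:
step_arm(plan=[0.403, -0.16, -0.056, 0.002, 0, 0, 0.403, -0.16, -0.056, 0.002, 0, 0, 0.403, -0.16, -0.056, 0.002, 0, 0, 0.403, -0.16, -0.056, 0.002, 0, 0, 0.403, -0.16, -0.056, 0.002, 0, 0, 0.403, -0.16, -0.056, 0.002, 0, 0, 0.403, -0.16, -0.056, 0.002, 0, 0, 0.403, -0.16, -0.056, 0.002, 0, 0])

```text
t: 18.45
position: [0.4964, 0.1731, 0.3341]
tcp_rot: [[-0.062, 0.998, -0.005], [0.998, 0.062, 0.0], [0.001, -0.005, -1.0]]
wrist_force: [0.3, 0.5, 0.4]
gripper_width: 1.0
gripper_force: 0.0
```

Emit:
step_arm(plan=[0, 0, 0, 0, 0, 0, 0, 0, 0, 0, 0, 0, 0, 0, 0, 0, 0, 0, 0, 0, 0, 0, 0, 0, 0, 0, 0, 0, 0, 0, 0, 0, 0, 0, 0, 0, 0, 0, 0, 0, 0, 0, 0, 0, 0, 0, 0, 0])

```text
t: 19.12
position: [0.4978, 0.1701, 0.3333]
tcp_rot: [[-0.057, 0.998, -0.006], [0.998, 0.057, -0.0], [-0.0, -0.006, -1.0]]
wrist_force: [1.3, -0.0, -0.5]
gripper_width: 1.002
gripper_force: 0.0
```

```bash
python3 - <<'E'
from h import *
st()
g=grab("wrist"); pickle.dump(g,open("w4.pkl","wb")); save(g,"w4.png",s=1.4)
for n,z in(("yellow",0.048),("white",0.008)):
    m,cs=blobs(g,n,200)
    for c in cs:
        (u,v),wh,a=cv2.minAreaRect(c)
        box=np.array([onz(g,*p,z)[:2] for p in cv2.boxPoints(((u,v),wh,a))]); e=box[1]-box[0]; f=box[2]-box[1]
        L=e if np.linalg.norm(e)>np.linalg.norm(f) else f
        print(n,round(u),round(v),"c",np.round(onz(g,u,v,z)[:2],4),"size",np.round([np.linalg.norm(e),np.linalg.norm(f)],3),"yaw",np.round(np.degrees(np.arctan2(L[1],L[0]))%180,1))
E
```

```text
t 19.12 p [0.4978 0.1701 0.3333] F [ 1.3 -0.  -0.5] w 1.002 gf 0.0
yellow 352 276 c [0.6022 0.0238] size [0.082 0.046] yaw 3.5
yellow 254 276 c [0.4723 0.0159] size [0.081 0.046] yaw 3.5
yellow 357 221 c [0.5986 0.1014] size [0.082 0.045] yaw 3.4
yellow 252 221 c [0.4676 0.0935] size [0.045 0.081] yaw 3.4
white 508 304 c [ 0.8472 -0.0285] size [0.039 0.116] yaw 175.3
white 306 244 c [0.5406 0.0488] size [0.271 0.206] yaw 3.4
white 480 105 c [0.7418 0.2491] size [0.037 0.179] yaw 168.7
white 348 80 c [0.5753 0.2692] size [0.065 0.101] yaw 1.6
white 222 68 c [0.421  0.2741] size [0.1   0.064] yaw 3.3
white 341 13 c [0.5585 0.3411] size [0.101 0.027] yaw 3.2
white 221 4 c [0.4192 0.3421] size [0.099 0.009] yaw 3.2
```

View pics/w4.png

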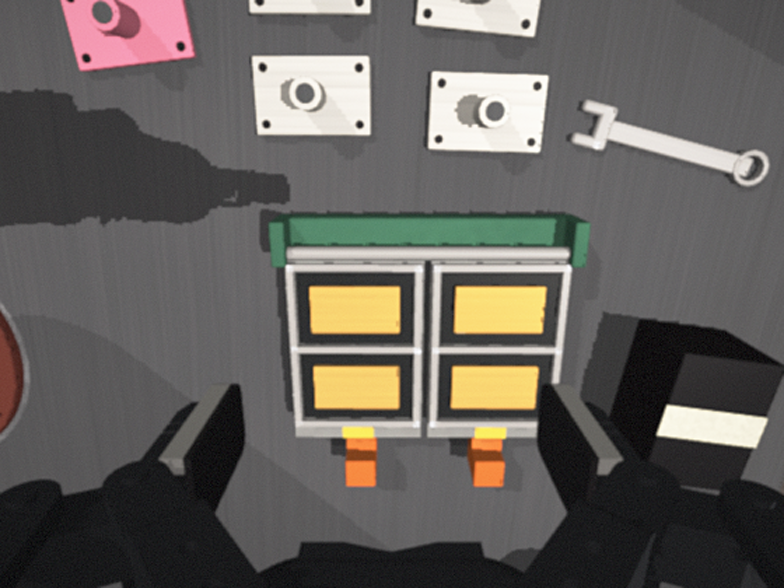

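Both wedges sit under the marks (scaled px 361,460 and 487,460) and both leaves look level. The lifters are square at (357,387), (352,310), (493,387), (500,310). Four white plates are visible, two of them cut off at the top. I'll take the plate at (311,95) first.

```bash
python3 - <<'E'
from h import *
go([.421,.2741,.09],93.3)
E
```

```text
GO [ 0.1803 -0.1152  0.4063] [-0.002 -0.     0.   ] rows 6.6
```

Emit:
step_arm(plan=[0.18, -0.115, 0.2, -0.002, 0, 0, 0.18, -0.115, 0.3, -0.002, 0, 0, 0.18, -0.115, 0.406, -0.002, 0, 0, 0.18, -0.115, 0.406, -0.002, 0, 0, 0.18, -0.115, 0.406, -0.002, 0, 0, 0.18, -0.115, 0.406, -0.002, 0, 0, 0.18, -0.115, 0.406, -0.002, 0, 0, 0.18, -0.115, 0.406, -0.002, 0, 0])

```text
t: 19.83
position: [0.4164, 0.2737, 0.0856]
tcp_rot: [[-0.06, 0.998, -0.008], [0.998, 0.06, -0.003], [-0.003, -0.008, -1.0]]
wrist_force: [-1.8, -0.3, -0.3]
gripper_width: 0.999
gripper_force: 0.0
```

Emit:
step_arm(plan=[0, 0, 0, 0, 0, 0, 0, 0, 0, 0, 0, 0, 0, 0, 0, 0, 0, 0, 0, 0, 0, 0, 0, 0, 0, 0, 0, 0, 0, 0, 0, 0, 0, 0, 0, 0, 0, 0, 0, 0, 0, 0, 0, 0, 0, 0, 0, 0])

```text
t: 20.5
position: [0.4212, 0.274, 0.0904]
tcp_rot: [[-0.058, 0.998, 0.0], [0.998, 0.058, 0.0], [0.0, 0.0, -1.0]]
wrist_force: [-0.4, 0.1, -0.3]
gripper_width: 1.001
gripper_force: 0.0
```

```bash
cat >> h.py <<'E'
def white(g,z,lo=1500):
    m,cs=blobs(g,"white",lo)
    for c in cs:
        (u,v),wh,a=cv2.minAreaRect(c)
        box=np.array([onz(g,*p,z)[:2] for p in cv2.boxPoints(((u,v),wh,a))]); e=box[1]-box[0]; f=box[2]-box[1]
        L=e if np.linalg.norm(e)>np.linalg.norm(f) else f
        x,y,w,h=cv2.boundingRect(c); full=x>1 and y>1 and x+w<559 and y+h<419
        print("plate" if full else "cut",round(u),round(v),"c",np.round(box.mean(0),4),"size",np.round([np.linalg.norm(e),np.linalg.norm(f)],3),"yaw",np.round(np.degrees(np.arctan2(L[1],L[0]))%180,1))
E
python3 - <<'E'
from h import *
st(); g=grab("wrist"); white(g,.008); save(g,"w5.png",s=1.2); go([.421,.2741,.014],93.3)
E
```

```text
t 20.5 p [0.4212 0.274  0.0904] F [-0.4  0.1 -0.3] w 1.001 gf 0.0
cut 493 235 c [0.5663 0.268 ] size [0.065 0.087] yaw 1.6
plate 279 216 c [0.4218 0.2731] size [0.099 0.064] yaw 3.3
cut 497 81 c [0.5456 0.3644] size [0.064 0.078] yaw 178.4
cut 282 59 c [0.4179 0.3689] size [0.099 0.064] yaw 3.3
GO [ 1.000e-04 -3.000e-04  1.272e-01] [ 0.0001 -0.      0.    ] rows 1.8
```

Emit:
step_arm(plan=[-0.001, 0, 0.04, 0, 0, 0, -0.001, 0, 0.08, 0, 0, 0, -0.001, 0, 0.12, 0, 0, 0, -0.001, 0, 0.127, 0, 0, 0, -0.001, 0, 0.127, 0, 0, 0, -0.001, 0, 0.127, 0, 0, 0, -0.001, 0, 0.127, 0, 0, 0, -0.001, 0, 0.127, 0, 0, 0])

```text
t: 21.22
position: [0.4221, 0.2739, 0.0152]
tcp_rot: [[-0.058, 0.998, 0.002], [0.998, 0.058, 0.001], [0.001, 0.002, -1.0]]
wrist_force: [-0.0, -0.0, -0.3]
gripper_width: 0.998
gripper_force: 0.0
```

Emit:
step_arm(plan=[0, 0, 0, 0, 0, 0, 0, 0, 0, 0, 0, 0, 0, 0, 0, 0, 0, 0, 0, 0, 0, 0, 0, 0, 0, 0, 0, 0, 0, 0, 0, 0, 0, 0, 0, 0, 0, 0, 0, 0, 0, 0, 0, 0, 0, 0, 0, 0], gripper=1, newtons=60)

```text
t: 21.88
position: [0.4212, 0.2735, 0.0143]
tcp_rot: [[-0.058, 0.998, 0.0], [0.998, 0.058, 0.0], [-0.0, 0.0, -1.0]]
wrist_force: [-1.5, -1.2, 5.7]
gripper_width: 0.288
gripper_force: 58.6
```

Emit:
step_arm(plan=[0, 0, -0.03, 0, 0, 0, 0, 0, -0.07, 0, 0, 0, 0, 0, -0.11, 0, 0, 0, 0, 0, -0.15, 0, 0, 0, 0, 0, -0.17, 0, 0, 0, 0, 0, -0.17, 0, 0, 0, 0, 0, -0.17, 0, 0, 0, 0, 0, -0.17, 0, 0, 0])

```text
t: 22.55
position: [0.4204, 0.2731, 0.1148]
tcp_rot: [[-0.058, 0.998, -0.002], [0.998, 0.058, -0.001], [-0.001, -0.002, -1.0]]
wrist_force: [-0.5, 1.0, -2.3]
gripper_width: 0.285
gripper_force: 59.1
```

```bash
python3 - <<'E'
from h import *
s=st(); g=grab("wrist"); z=s["position"][2]; white(g,z-.006,800); print(s["position"]); save(g,"w6.png",s=1.2); go([.4676,.0935,.116],93.4)
E
```

```text
t 22.55 p [0.4204 0.2731 0.1148] F [-0.5  1.  -2.3] w 0.285 gf 59.1
plate 202 269 c [0.3857 0.2716] size [0.028 0.012] yaw 6.2
plate 279 261 c [0.4205 0.2761] size [0.059 0.098] yaw 1.8
cut 487 222 c [0.5106 0.3009] size [0.039 0.061] yaw 1.5
cut 490 82 c [0.4986 0.3582] size [0.038 0.056] yaw 178.2
plate 283 61 c [0.4172 0.3611] size [0.038 0.059] yaw 2.9
[0.42035868 0.27309295 0.1148345 ]
GO [-0.3033  0.0616 -0.0021] [-0.0007  0.0003 -0.0005] rows 4.5
```

View pics/w6.png

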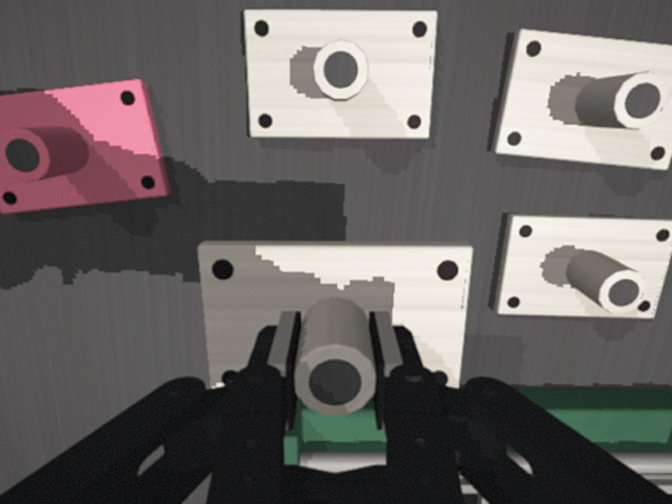

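The plate is squarely gripped (hub at px 335,380); the three other plates and the pink one are untouched. Carry it to the nest.

Emit:
step_arm(plan=[-0.05, 0.01, -0.002, 0, 0, 0, -0.1, 0.02, -0.002, 0, 0, 0, -0.15, 0.03, -0.002, 0, 0, 0, -0.2, 0.04, -0.002, 0, 0, 0, -0.25, 0.05, -0.002, 0, 0, 0, -0.303, 0.062, -0.002, 0, 0, 0, -0.303, 0.062, -0.002, 0, 0, 0, -0.303, 0.062, -0.002, 0, 0, 0])

```text
t: 23.27
position: [0.4684, 0.0927, 0.1161]
tcp_rot: [[-0.055, 0.999, -0.002], [0.999, 0.055, -0.0], [0.0, -0.002, -1.0]]
wrist_force: [-0.0, 0.7, -2.1]
gripper_width: 0.283
gripper_force: 59.2
```

Emit:
step_arm(plan=[0, 0, 0, 0, 0, 0, 0, 0, 0, 0, 0, 0, 0, 0, 0, 0, 0, 0, 0, 0, 0, 0, 0, 0, 0, 0, 0, 0, 0, 0, 0, 0, 0, 0, 0, 0, 0, 0, 0, 0, 0, 0, 0, 0, 0, 0, 0, 0])

```text
t: 23.93
position: [0.4687, 0.0943, 0.1172]
tcp_rot: [[-0.058, 0.998, 0.0], [0.998, 0.058, -0.0], [-0.0, 0.0, -1.0]]
wrist_force: [0.2, -0.4, -1.3]
gripper_width: 0.286
gripper_force: 59.2
```

```bash
python3 - <<'E'
from h import *
s=st(); go([.4676,.0935,.066],93.4);go([.4676,.0935,.056],93.4)
E
```

```text
t 23.93 p [0.4687 0.0943 0.1172] F [ 0.2 -0.4 -1.3] w 0.286 gf 59.2
GO [-0.0011 -0.002   0.0853] [ 0.      0.     -0.0004] rows 1.2
GO [-0.0011 -0.002   0.102 ] [ 0.      0.     -0.0004] rows 1.5
```

Emit:
step_arm(plan=[-0.001, -0.002, 0.03, 0, 0, 0, -0.001, -0.002, 0.06, 0, 0, 0, -0.001, -0.002, 0.075, 0, 0, 0, -0.001, -0.002, 0.082, 0, 0, 0, -0.001, -0.002, 0.088, 0, 0, 0, -0.001, -0.002, 0.092, 0, 0, 0, -0.001, -0.002, 0.096, 0, 0, 0, -0.001, -0.002, 0.096, 0, 0, 0])

```text
t: 24.6
position: [0.4679, 0.0935, 0.0598]
tcp_rot: [[-0.058, 0.998, 0.001], [0.998, 0.058, 0.0], [0.0, 0.001, -1.0]]
wrist_force: [0.1, -1.3, -2.5]
gripper_width: 0.284
gripper_force: 59.5
```

Emit:
step_arm(plan=[0, 0, 0.001, 0, 0, 0, 0, 0, 0.002, 0, 0, 0, 0, 0, 0.003, 0, 0, 0, 0, 0, 0.004, 0, 0, 0, 0, 0, 0.006, 0, 0, 0, 0, 0, 0.006, 0, 0, 0, 0, 0, 0.006, 0, 0, 0, 0, 0, 0.006, 0, 0, 0])

```text
t: 25.27
position: [0.468, 0.0935, 0.0563]
tcp_rot: [[-0.058, 0.998, 0.001], [0.998, 0.058, 0.0], [0.0, 0.001, -1.0]]
wrist_force: [-1.4, 1.0, 7.8]
gripper_width: 0.289
gripper_force: 60.6
```

Emit:
step_arm(plan=[0, 0, 0.001, 0, 0, 0, 0, 0, 0.002, 0, 0, 0, 0, 0, 0.003, 0, 0, 0, 0, 0, 0.004, 0, 0, 0, 0, 0, 0.004, 0, 0, 0, 0, 0, 0.004, 0, 0, 0, 0, 0, 0.004, 0, 0, 0, 0, 0, 0.004, 0, 0, 0])

```text
t: 25.93
position: [0.4681, 0.0935, 0.0561]
tcp_rot: [[-0.058, 0.998, 0.002], [0.998, 0.058, -0.0], [-0.0, 0.002, -1.0]]
wrist_force: [-12.9, 0.2, 44.6]
gripper_width: 0.284
gripper_force: 64.3
```

Emit:
step_arm(plan=[0, 0, 0.001, 0, 0, 0, 0, 0, 0.002, 0, 0, 0, 0, 0, 0.003, 0, 0, 0, 0, 0, 0.003, 0, 0, 0, 0, 0, 0.003, 0, 0, 0, 0, 0, 0.003, 0, 0, 0, 0, 0, 0.003, 0, 0, 0, 0, 0, 0.003, 0, 0, 0])

```text
t: 26.6
position: [0.4682, 0.0935, 0.056]
tcp_rot: [[-0.058, 0.998, 0.003], [0.998, 0.058, -0.0], [-0.0, 0.003, -1.0]]
wrist_force: [-21.5, -2.1, 73.4]
gripper_width: 0.283
gripper_force: 67.4
```

Seated (z stopped at 0.056 with high force). Relax, open and rise.

Emit:
step_arm(plan=[0, 0, -0.002, 0, 0, 0, 0, 0, -0.004, 0, 0, 0, 0, 0, -0.006, 0, 0, 0, 0, 0, -0.006, 0, 0, 0, 0, 0, -0.006, 0, 0, 0, 0, 0, -0.006, 0, 0, 0, 0, 0, -0.006, 0, 0, 0, 0, 0, -0.006, 0, 0, 0])

```text
t: 27.27
position: [0.468, 0.0935, 0.0563]
tcp_rot: [[-0.058, 0.998, 0.001], [0.998, 0.058, -0.0], [-0.0, 0.001, -1.0]]
wrist_force: [-4.3, -0.2, 18.5]
gripper_width: 0.284
gripper_force: 61.5
```

Emit:
step_arm(plan=[0, 0, 0, 0, 0, 0, 0, 0, 0, 0, 0, 0, 0, 0, 0, 0, 0, 0, 0, 0, 0, 0, 0, 0, 0, 0, 0, 0, 0, 0, 0, 0, 0, 0, 0, 0, 0, 0, 0, 0, 0, 0, 0, 0, 0, 0, 0, 0], gripper=0)

```text
t: 27.93
position: [0.4676, 0.0935, 0.0553]
tcp_rot: [[-0.058, 0.998, -0.0], [0.998, 0.058, 0.0], [0.0, -0.0, -1.0]]
wrist_force: [0.5, 0.6, -0.2]
gripper_width: 0.998
gripper_force: 0.0
```

Emit:
step_arm(plan=[0, 0, -0.04, 0, 0, 0, 0, 0, -0.1, 0, 0, 0, 0, 0, -0.16, 0, 0, 0, 0, 0, -0.2, 0, 0, 0, 0, 0, -0.2, 0, 0, 0, 0, 0, -0.2, 0, 0, 0, 0, 0, -0.2, 0, 0, 0, 0, 0, -0.2, 0, 0, 0])

```text
t: 28.6
position: [0.4667, 0.0934, 0.1742]
tcp_rot: [[-0.058, 0.998, -0.002], [0.998, 0.058, -0.0], [0.0, -0.002, -1.0]]
wrist_force: [-0.6, 0.5, -0.5]
gripper_width: 0.998
gripper_force: 0.0
```

```bash
python3 - <<'E'
from h import *
st(); g=grab("wrist"); pickle.dump(g,open("w7.pkl","wb")); white(g,.05,1000)
go([.5753,.2692,.14],91.6); print(proj(g,[.4676,.0935,.086]))
E
```

```text
t 28.6 p [0.4667 0.0934 0.1742] F [-0.6  0.5 -0.5] w 0.998 gf 0.0
plate 282 198 c [0.4689 0.0929] size [0.099 0.065] yaw 3.4
plate 368 233 c [0.5404 0.0608] size [0.244 0.189] yaw 3.3
cut 432 8 c [0.5604 0.2306] size [0.087 0.009] yaw 3.3
GO [0.282  0.1977 0.0565] [-0.0007 -0.      0.0095] rows 5.0
(np.float64(279.9243659009588), np.float64(213.66286385119184))
```

Emit:
step_arm(plan=[0.282, 0.198, 0.057, 0, 0, 0.01, 0.282, 0.198, 0.057, 0, 0, 0.01, 0.282, 0.198, 0.057, 0, 0, 0.01, 0.282, 0.198, 0.057, 0, 0, 0.01, 0.282, 0.198, 0.057, 0, 0, 0.01, 0.282, 0.198, 0.057, 0, 0, 0.01, 0.282, 0.198, 0.057, 0, 0, 0.01, 0.282, 0.198, 0.057, 0, 0, 0.01])

```text
t: 29.32
position: [0.5754, 0.2689, 0.1397]
tcp_rot: [[-0.027, 1.0, -0.003], [1.0, 0.027, -0.001], [-0.001, -0.003, -1.0]]
wrist_force: [-0.8, -0.4, 0.3]
gripper_width: 0.997
gripper_force: 0.0
```

Emit:
step_arm(plan=[0, 0, 0, 0, 0, 0, 0, 0, 0, 0, 0, 0, 0, 0, 0, 0, 0, 0, 0, 0, 0, 0, 0, 0, 0, 0, 0, 0, 0, 0, 0, 0, 0, 0, 0, 0, 0, 0, 0, 0, 0, 0, 0, 0, 0, 0, 0, 0])

```text
t: 29.98
position: [0.5764, 0.2692, 0.1412]
tcp_rot: [[-0.026, 1.0, 0.0], [1.0, 0.026, 0.0], [0.0, 0.0, -1.0]]
wrist_force: [-0.1, -0.0, -0.1]
gripper_width: 1.001
gripper_force: 0.0
```

```bash
python3 - <<'E'
from h import *
st(); g=grab("wrist"); white(g,.008,1000); go([.5753,.2692,.014],91.6)
E
```

```text
t 29.98 p [0.5764 0.2692 0.1412] F [-0.1 -0.  -0.1] w 1.001 gf 0.0
plate 298 379 c [0.5999 0.0899] size [0.052 0.14 ] yaw 177.5
plate 264 352 c [0.5669 0.1207] size [0.193 0.018] yaw 3.3
cut 469 222 c [0.7331 0.2509] size [0.038 0.159] yaw 169.0
plate 276 196 c [0.5742 0.268 ] size [0.099 0.064] yaw 1.5
plate 255 66 c [0.5575 0.3637] size [0.064 0.1  ] yaw 178.1
cut 67 52 c [0.4239 0.3693] size [0.092 0.064] yaw 2.6
GO [-1.00e-04 -1.90e-03  2.12e-01] [ 0.     -0.     -0.0005] rows 3.1
```

Emit:
step_arm(plan=[-0.001, -0.003, 0.06, 0, 0, 0, -0.001, -0.003, 0.12, 0, 0, 0, -0.001, -0.003, 0.17, 0, 0, 0, -0.001, -0.003, 0.2, 0, 0, 0, -0.001, -0.003, 0.212, 0, 0, 0, -0.001, -0.003, 0.212, 0, 0, 0, -0.001, -0.003, 0.212, 0, 0, 0, -0.001, -0.003, 0.212, 0, 0, 0])

```text
t: 30.7
position: [0.5759, 0.269, 0.0156]
tcp_rot: [[-0.026, 1.0, 0.002], [1.0, 0.026, 0.001], [0.001, 0.002, -1.0]]
wrist_force: [0.2, 0.1, -0.6]
gripper_width: 1.002
gripper_force: 0.0
```

Emit:
step_arm(plan=[0, 0, 0, 0, 0, 0, 0, 0, 0, 0, 0, 0, 0, 0, 0, 0, 0, 0, 0, 0, 0, 0, 0, 0, 0, 0, 0, 0, 0, 0, 0, 0, 0, 0, 0, 0, 0, 0, 0, 0, 0, 0, 0, 0, 0, 0, 0, 0], gripper=1, newtons=60)

```text
t: 31.37
position: [0.5749, 0.2687, 0.0145]
tcp_rot: [[-0.026, 1.0, 0.001], [1.0, 0.026, 0.0], [0.0, 0.001, -1.0]]
wrist_force: [-0.9, -0.3, 6.7]
gripper_width: 0.287
gripper_force: 58.7
```

Emit:
step_arm(plan=[0, 0, -0.03, 0, 0, 0, 0, 0, -0.07, 0, 0, 0, 0, 0, -0.11, 0, 0, 0, 0, 0, -0.15, 0, 0, 0, 0, 0, -0.17, 0, 0, 0, 0, 0, -0.17, 0, 0, 0, 0, 0, -0.17, 0, 0, 0, 0, 0, -0.17, 0, 0, 0])

```text
t: 32.03
position: [0.5737, 0.2683, 0.1144]
tcp_rot: [[-0.026, 1.0, -0.002], [1.0, 0.026, -0.001], [-0.001, -0.002, -1.0]]
wrist_force: [-0.4, -0.8, -3.2]
gripper_width: 0.285
gripper_force: 59.2
```

```bash
python3 - <<'E'
from h import *
s=st(); go([.5983,.1014,.116],93.4)
E
```

```text
t 32.03 p [0.5737 0.2683 0.1144] F [-0.4 -0.8 -3.2] w 0.285 gf 59.2
GO [-0.2791  0.0336 -0.0025] [-0.0007  0.0002 -0.0105] rows 4.0
```

Emit:
step_arm(plan=[-0.05, 0.006, -0.002, 0, 0, -0.002, -0.1, 0.012, -0.002, 0, 0, -0.004, -0.15, 0.018, -0.002, 0, 0, -0.006, -0.2, 0.024, -0.002, 0, 0, -0.008, -0.25, 0.03, -0.002, 0, 0, -0.01, -0.279, 0.034, -0.002, 0, 0, -0.01, -0.279, 0.034, -0.002, 0, 0, -0.01, -0.279, 0.034, -0.002, 0, 0, -0.01])

```text
t: 32.7
position: [0.5987, 0.1008, 0.1157]
tcp_rot: [[-0.056, 0.998, -0.003], [0.998, 0.056, 0.0], [0.0, -0.003, -1.0]]
wrist_force: [0.5, 1.3, -2.2]
gripper_width: 0.286
gripper_force: 59.2
```

Emit:
step_arm(plan=[0, 0, 0, 0, 0, 0, 0, 0, 0, 0, 0, 0, 0, 0, 0, 0, 0, 0, 0, 0, 0, 0, 0, 0, 0, 0, 0, 0, 0, 0, 0, 0, 0, 0, 0, 0, 0, 0, 0, 0, 0, 0, 0, 0, 0, 0, 0, 0])

```text
t: 33.37
position: [0.5995, 0.1019, 0.1172]
tcp_rot: [[-0.058, 0.998, 0.0], [0.998, 0.058, -0.0], [-0.0, 0.0, -1.0]]
wrist_force: [0.5, -0.5, -2.9]
gripper_width: 0.284
gripper_force: 59.2
```

```bash
python3 - <<'E'
from h import *
s=st(); go([.5983,.1014,.0555],93.4)
E
```

```text
t 33.37 p [0.5995 0.1019 0.1172] F [ 0.5 -0.5 -2.9] w 0.284 gf 59.2
GO [-0.0007 -0.002   0.1029] [ 0.      0.     -0.0004] rows 1.5
```

Emit:
step_arm(plan=[-0.001, -0.002, 0.03, 0, 0, 0, -0.001, -0.002, 0.06, 0, 0, 0, -0.001, -0.002, 0.075, 0, 0, 0, -0.001, -0.002, 0.082, 0, 0, 0, -0.001, -0.002, 0.088, 0, 0, 0, -0.001, -0.002, 0.092, 0, 0, 0, -0.001, -0.002, 0.096, 0, 0, 0, -0.001, -0.002, 0.096, 0, 0, 0])

```text
t: 34.03
position: [0.5987, 0.1011, 0.06]
tcp_rot: [[-0.058, 0.998, 0.001], [0.998, 0.058, 0.0], [0.0, 0.001, -1.0]]
wrist_force: [-0.1, -0.0, -3.4]
gripper_width: 0.288
gripper_force: 59.5
```

Emit:
step_arm(plan=[0, 0, 0.002, 0, 0, 0, 0, 0, 0.003, 0, 0, 0, 0, 0, 0.004, 0, 0, 0, 0, 0, 0.006, 0, 0, 0, 0, 0, 0.008, 0, 0, 0, 0, 0, 0.008, 0, 0, 0, 0, 0, 0.008, 0, 0, 0, 0, 0, 0.008, 0, 0, 0])

```text
t: 34.7
position: [0.5988, 0.1012, 0.0565]
tcp_rot: [[-0.058, 0.998, 0.002], [0.998, 0.058, -0.0], [-0.0, 0.002, -1.0]]
wrist_force: [-5.6, -1.1, 17.1]
gripper_width: 0.287
gripper_force: 61.3
```

Emit:
step_arm(plan=[0, 0, 0.001, 0, 0, 0, 0, 0, 0.002, 0, 0, 0, 0, 0, 0.002, 0, 0, 0, 0, 0, 0.002, 0, 0, 0, 0, 0, 0.001, 0, 0, 0, 0, 0, 0, 0, 0, 0, 0, 0, 0, 0, 0, 0, 0, 0, 0, 0, 0, 0])

```text
t: 35.37
position: [0.5988, 0.1012, 0.0565]
tcp_rot: [[-0.058, 0.998, 0.002], [0.998, 0.058, 0.0], [-0.0, 0.002, -1.0]]
wrist_force: [-5.7, -0.9, 17.6]
gripper_width: 0.286
gripper_force: 61.3
```

Emit:
step_arm(plan=[0, 0, 0, 0, 0, 0, 0, 0, 0, 0, 0, 0, 0, 0, 0, 0, 0, 0, 0, 0, 0, 0, 0, 0, 0, 0, 0, 0, 0, 0, 0, 0, 0, 0, 0, 0, 0, 0, 0, 0, 0, 0, 0, 0, 0, 0, 0, 0], gripper=0)

```text
t: 36.03
position: [0.5983, 0.1011, 0.0547]
tcp_rot: [[-0.058, 0.998, -0.0], [0.998, 0.058, 0.0], [0.0, -0.0, -1.0]]
wrist_force: [-0.7, -0.5, 0.3]
gripper_width: 1.0
gripper_force: 0.0
```

Emit:
step_arm(plan=[0, 0, -0.04, 0, 0, 0, 0, 0, -0.1, 0, 0, 0, 0, 0, -0.16, 0, 0, 0, 0, 0, -0.2, 0, 0, 0, 0, 0, -0.2, 0, 0, 0, 0, 0, -0.2, 0, 0, 0, 0, 0, -0.2, 0, 0, 0, 0, 0, -0.2, 0, 0, 0])

```text
t: 36.7
position: [0.5974, 0.101, 0.1734]
tcp_rot: [[-0.058, 0.998, -0.002], [0.998, 0.058, -0.0], [0.0, -0.002, -1.0]]
wrist_force: [-0.1, -0.0, -0.6]
gripper_width: 1.001
gripper_force: 0.0
```

```bash
python3 - <<'E'
from h import *
st(); g=grab("wrist"); white(g,.05,1000)
go([.418,.369,.14],93)
E
```

```text
t 36.7 p [0.5974 0.101  0.1734] F [-0.1 -0.  -0.6] w 1.001 gf 0.0
cut 514 333 c [ 0.808  -0.0073] size [0.037 0.083] yaw 175.3
plate 121 277 c [0.471 0.023] size [0.122 0.128] yaw 93.3
plate 109 199 c [0.467  0.0925] size [0.104 0.064] yaw 3.3
plate 281 198 c [0.5991 0.1007] size [0.065 0.099] yaw 3.3
plate 197 234 c [0.5342 0.0602] size [0.237 0.186] yaw 3.3
cut 490 12 c [0.7298 0.2375] size [0.019 0.108] yaw 166.5
GO [ 0.4631 -0.2726  0.0562] [-0.0008 -0.      0.0017] rows 7.8
```

Emit:
step_arm(plan=[0.463, -0.273, 0.056, 0, 0, 0.002, 0.463, -0.273, 0.056, 0, 0, 0.002, 0.463, -0.273, 0.056, 0, 0, 0.002, 0.463, -0.273, 0.056, 0, 0, 0.002, 0.463, -0.273, 0.056, 0, 0, 0.002, 0.463, -0.273, 0.056, 0, 0, 0.002, 0.463, -0.273, 0.056, 0, 0, 0.002, 0.463, -0.273, 0.056, 0, 0, 0.002])

```text
t: 37.42
position: [0.4161, 0.3707, 0.1399]
tcp_rot: [[-0.053, 0.999, -0.002], [0.999, 0.053, -0.001], [-0.001, -0.002, -1.0]]
wrist_force: [0.6, -0.3, -0.5]
gripper_width: 0.994
gripper_force: 0.0
```

Emit:
step_arm(plan=[0, 0, 0, 0, 0, 0, 0, 0, 0, 0, 0, 0, 0, 0, 0, 0, 0, 0, 0, 0, 0, 0, 0, 0, 0, 0, 0, 0, 0, 0, 0, 0, 0, 0, 0, 0, 0, 0, 0, 0, 0, 0, 0, 0, 0, 0, 0, 0])

```text
t: 38.08
position: [0.4191, 0.3685, 0.1412]
tcp_rot: [[-0.051, 0.999, 0.0], [0.999, 0.051, 0.0], [0.0, 0.0, -1.0]]
wrist_force: [0.3, 0.2, -0.0]
gripper_width: 0.998
gripper_force: 0.0
```

```bash
python3 - <<'E'
from h import *
st(); g=grab("wrist"); white(g,.008,1000); go([.418,.369,.014],93)
E
```

```text
t 38.08 p [0.4191 0.3685 0.1412] F [ 0.3  0.2 -0. ] w 0.998 gf 0.0
plate 453 209 c [0.56   0.3636] size [0.065 0.105] yaw 177.7
plate 276 194 c [0.4175 0.369 ] size [0.099 0.064] yaw 2.9
GO [ 0.0006 -0.0017  0.2121] [ 0.     -0.     -0.0005] rows 3.1
```

Emit:
step_arm(plan=[0.001, -0.002, 0.06, 0, 0, 0, 0.001, -0.002, 0.12, 0, 0, 0, 0.001, -0.002, 0.17, 0, 0, 0, 0.001, -0.002, 0.2, 0, 0, 0, 0.001, -0.002, 0.212, 0, 0, 0, 0.001, -0.002, 0.212, 0, 0, 0, 0.001, -0.002, 0.212, 0, 0, 0, 0.001, -0.002, 0.212, 0, 0, 0])

```text
t: 38.8
position: [0.4186, 0.3702, 0.0154]
tcp_rot: [[-0.051, 0.999, 0.002], [0.999, 0.051, 0.001], [0.001, 0.002, -1.0]]
wrist_force: [0.6, 0.8, 0.1]
gripper_width: 1.003
gripper_force: 0.0
```

Emit:
step_arm(plan=[0, 0, 0, 0, 0, 0, 0, 0, 0, 0, 0, 0, 0, 0, 0, 0, 0, 0, 0, 0, 0, 0, 0, 0, 0, 0, 0, 0, 0, 0, 0, 0, 0, 0, 0, 0, 0, 0, 0, 0, 0, 0, 0, 0, 0, 0, 0, 0], gripper=1, newtons=60)

```text
t: 39.47
position: [0.4176, 0.3696, 0.0145]
tcp_rot: [[-0.052, 0.999, 0.0], [0.999, 0.052, 0.0], [0.0, 0.0, -1.0]]
wrist_force: [-0.7, -0.4, 5.4]
gripper_width: 0.287
gripper_force: 58.6
```

Emit:
step_arm(plan=[0, 0, -0.03, 0, 0, 0, 0, 0, -0.07, 0, 0, 0, 0, 0, -0.11, 0, 0, 0, 0, 0, -0.15, 0, 0, 0, 0, 0, -0.19, 0, 0, 0, 0, 0, -0.23, 0, 0, 0, 0, 0, -0.23, 0, 0, 0, 0, 0, -0.23, 0, 0, 0])

```text
t: 40.13
position: [0.4181, 0.3699, 0.1529]
tcp_rot: [[-0.052, 0.999, 0.002], [0.999, 0.052, 0.001], [0.001, 0.002, -1.0]]
wrist_force: [-0.4, -0.0, -3.2]
gripper_width: 0.288
gripper_force: 59.2
```

```bash
python3 - <<'E'
from h import *
s=st(); go([.472,.0160,.15],93.4)
E
```

```text
t 40.13 p [0.4181 0.3699 0.1529] F [-0.4 -0.  -3.2] w 0.288 gf 59.2
GO [-0.5937  0.0594  0.0042] [ 0.0006 -0.0004 -0.0025] rows 8.6
```

Emit:
step_arm(plan=[-0.04, 0.004, 0, 0, 0, 0, -0.08, 0.008, 0, 0, 0, -0.001, -0.12, 0.012, 0, 0, 0, -0.001, -0.16, 0.016, 0, 0, 0, -0.002, -0.2, 0.02, 0, 0, 0, -0.002, -0.24, 0.024, 0, 0, 0, -0.002, -0.28, 0.028, 0, 0, 0, -0.002, -0.3, 0.03, 0, 0, 0, -0.002])

```text
t: 40.8
position: [0.4438, 0.1883, 0.1505]
tcp_rot: [[-0.056, 0.998, -0.003], [0.998, 0.056, -0.001], [-0.001, -0.003, -1.0]]
wrist_force: [1.3, 0.2, -1.6]
gripper_width: 0.285
gripper_force: 59.2
```

Emit:
step_arm(plan=[-0.04, 0.004, 0, 0, 0, 0, -0.08, 0.008, 0, 0, 0, 0, -0.12, 0.012, 0, 0, 0, 0, -0.16, 0.016, 0, 0, 0, 0, -0.2, 0.02, 0, 0, 0, 0, -0.24, 0.024, 0, 0, 0, 0, -0.28, 0.028, 0, 0, 0, 0, -0.294, 0.029, 0.004, 0, 0, 0])

```text
t: 41.47
position: [0.4725, 0.0134, 0.1489]
tcp_rot: [[-0.056, 0.998, -0.001], [0.998, 0.056, -0.001], [-0.001, -0.001, -1.0]]
wrist_force: [0.5, -0.2, -1.2]
gripper_width: 0.282
gripper_force: 59.2
```

Emit:
step_arm(plan=[0, 0, 0, 0, 0, 0, 0, 0, 0, 0, 0, 0, 0, 0, 0, 0, 0, 0, 0, 0, 0, 0, 0, 0, 0, 0, 0, 0, 0, 0, 0, 0, 0, 0, 0, 0, 0, 0, 0, 0, 0, 0, 0, 0, 0, 0, 0, 0])

```text
t: 42.13
position: [0.4723, 0.0159, 0.1496]
tcp_rot: [[-0.058, 0.998, 0.0], [0.998, 0.058, 0.0], [0.0, 0.0, -1.0]]
wrist_force: [0.2, -0.2, -2.9]
gripper_width: 0.287
gripper_force: 59.2
```

```bash
python3 - <<'E'
from h import *
s=st(); go([.472,.016,.0555],93.4); g=grab("wrist"); white(g,.05,1000); save(g,"w8.png",s=1.2)
E
```

```text
t 42.13 p [0.4723 0.0159 0.1496] F [ 0.2 -0.2 -2.9] w 0.287 gf 59.2
GO [ 0.0002 -0.0005  0.1569] [ 0.     -0.     -0.0003] rows 2.3
cut 480 92 c [0.597  0.1003] size [0.097 0.065] yaw 3.4
cut 362 171 c [0.5299 0.0325] size [0.238 0.22 ] yaw 3.4
plate 280 110 c [0.4694 0.0788] size [0.118 0.115] yaw 3.4
cut 372 8 c [0.5208 0.1452] size [0.224 0.009] yaw 3.4
```

View pics/w8.png

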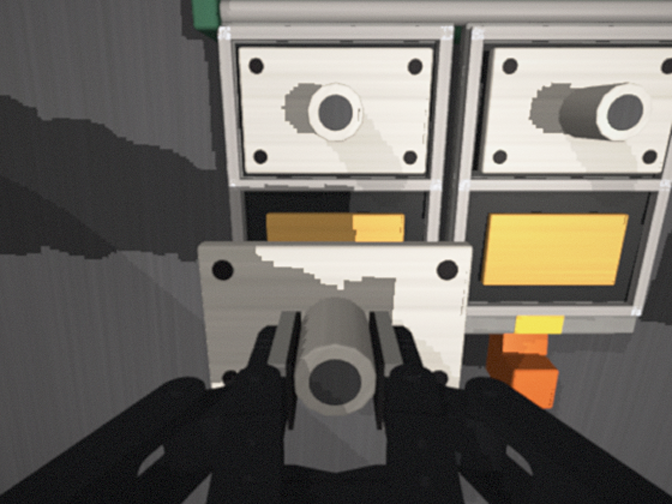

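Both placed plates lie inside their fences (hubs at px 337,110 and 625,112). The third is held square over nest1. Lower it.

Emit:
step_arm(plan=[0, 0, 0.05, 0, 0, 0, 0, 0, 0.1, 0, 0, 0, 0, 0, 0.125, 0, 0, 0, 0, 0, 0.135, 0, 0, 0, 0, 0, 0.142, 0, 0, 0, 0, 0, 0.146, 0, 0, 0, 0, 0, 0.15, 0, 0, 0, 0, 0, 0.15, 0, 0, 0])

```text
t: 42.85
position: [0.4729, 0.0155, 0.0602]
tcp_rot: [[-0.058, 0.998, 0.001], [0.998, 0.058, -0.0], [-0.0, 0.001, -1.0]]
wrist_force: [-0.6, -0.4, -1.6]
gripper_width: 0.286
gripper_force: 59.6
```

Emit:
step_arm(plan=[0, 0, 0.002, 0, 0, 0, 0, 0, 0.003, 0, 0, 0, 0, 0, 0.004, 0, 0, 0, 0, 0, 0.006, 0, 0, 0, 0, 0, 0.008, 0, 0, 0, 0, 0, 0.008, 0, 0, 0, 0, 0, 0.008, 0, 0, 0, 0, 0, 0.008, 0, 0, 0])

```text
t: 43.52
position: [0.4731, 0.0155, 0.0564]
tcp_rot: [[-0.058, 0.998, 0.002], [0.998, 0.058, -0.0], [-0.0, 0.002, -1.0]]
wrist_force: [-6.0, -0.3, 25.1]
gripper_width: 0.289
gripper_force: 62.3
```

Emit:
step_arm(plan=[0, 0, 0, 0, 0, 0, 0, 0, 0, 0, 0, 0, 0, 0, 0, 0, 0, 0, 0, 0, 0, 0, 0, 0, 0, 0, 0, 0, 0, 0, 0, 0, 0, 0, 0, 0, 0, 0, 0, 0, 0, 0, 0, 0, 0, 0, 0, 0], gripper=0)

```text
t: 44.18
position: [0.4722, 0.0156, 0.0547]
tcp_rot: [[-0.058, 0.998, -0.0], [0.998, 0.058, 0.0], [0.0, -0.0, -1.0]]
wrist_force: [-0.5, -0.8, -0.1]
gripper_width: 0.998
gripper_force: 0.0
```

Emit:
step_arm(plan=[0, 0, -0.04, 0, 0, 0, 0, 0, -0.1, 0, 0, 0, 0, 0, -0.16, 0, 0, 0, 0, 0, -0.2, 0, 0, 0, 0, 0, -0.2, 0, 0, 0, 0, 0, -0.2, 0, 0, 0, 0, 0, -0.2, 0, 0, 0, 0, 0, -0.2, 0, 0, 0])

```text
t: 44.85
position: [0.4714, 0.0157, 0.1736]
tcp_rot: [[-0.058, 0.998, -0.002], [0.998, 0.058, 0.0], [0.0, -0.002, -1.0]]
wrist_force: [-0.3, -0.2, -0.2]
gripper_width: 1.001
gripper_force: 0.0
```

```bash
python3 - <<'E'
from h import *
st(); g=grab("wrist"); white(g,.05,1000)
go([.5575,.3637,.14],88.1)
E
```

```text
t 44.85 p [0.4714 0.0157 0.1736] F [-0.3 -0.2 -0.2] w 1.001 gf 0.0
plate 282 199 c [0.4736 0.0149] size [0.099 0.064] yaw 3.3
cut 461 145 c [0.6044 0.0557] size [0.182 0.12 ] yaw 93.2
cut 375 136 c [0.5398 0.0581] size [0.241 0.189] yaw 3.3
GO [0.5708 0.1769 0.0558] [-0.0007 -0.0001  0.0289] rows 8.6
```

Emit:
step_arm(plan=[0.06, 0.018, 0, 0, 0, 0.003, 0.12, 0.036, 0, 0, 0, 0.006, 0.18, 0.054, 0.01, 0, 0, 0.009, 0.24, 0.072, 0.02, 0, 0, 0.012, 0.3, 0.09, 0.03, 0, 0, 0.015, 0.35, 0.108, 0.03, 0, 0, 0.018, 0.38, 0.118, 0.03, 0, 0, 0.02, 0.4, 0.124, 0.03, 0, 0, 0.02])

```text
t: 45.57
position: [0.5323, 0.2616, 0.1552]
tcp_rot: [[0.003, 1.0, -0.002], [1.0, -0.003, -0.0], [-0.0, -0.002, -1.0]]
wrist_force: [0.2, 0.3, -1.2]
gripper_width: 1.002
gripper_force: 0.0
```

Emit:
step_arm(plan=[0.05, 0.02, 0.01, 0, 0, 0.003, 0.1, 0.03, 0.02, 0, 0, 0.006, 0.14, 0.04, 0.025, 0, 0, 0.009, 0.166, 0.06, 0.025, 0, 0, 0.009, 0.166, 0.06, 0.025, 0, 0, 0.009, 0.166, 0.06, 0.025, 0, 0, 0.009, 0.166, 0.06, 0.025, 0, 0, 0.009, 0.166, 0.06, 0.025, 0, 0, 0.009])

```text
t: 46.23
position: [0.5688, 0.3577, 0.1416]
tcp_rot: [[0.034, 0.999, -0.001], [0.999, -0.034, -0.001], [-0.001, -0.001, -1.0]]
wrist_force: [-0.0, 0.2, 0.3]
gripper_width: 1.001
gripper_force: 0.0
```

```bash
python3 - <<'E'
from h import *
st(); g=grab("wrist"); white(g,.008,1000); go([.5575,.3637,.014],88.1)
E
```

```text
t 46.23 p [0.5688 0.3577 0.1416] F [-0.   0.2  0.3] w 1.001 gf 0.0
cut 494 313 c [0.7563 0.2436] size [0.03  0.119] yaw 171.0
plate 265 187 c [0.5583 0.3641] size [0.065 0.101] yaw 178.1
GO [ 0.0093 -0.0193  0.2131] [-0.0001  0.0001 -0.0003] rows 3.1
```

Emit:
step_arm(plan=[0.01, -0.019, 0, 0, 0, 0, 0.01, -0.019, 0.06, 0, 0, 0, 0.01, -0.019, 0.12, 0, 0, 0, 0.01, -0.019, 0.17, 0, 0, 0, 0.01, -0.019, 0.2, 0, 0, 0, 0.01, -0.019, 0.212, 0, 0, 0, 0.01, -0.019, 0.212, 0, 0, 0, 0.01, -0.019, 0.212, 0, 0, 0])

```text
t: 46.95
position: [0.5582, 0.3655, 0.0156]
tcp_rot: [[0.033, 0.999, 0.001], [0.999, -0.033, 0.0], [0.0, 0.001, -1.0]]
wrist_force: [-0.4, -0.0, -0.3]
gripper_width: 1.001
gripper_force: 0.0
```

Emit:
step_arm(plan=[0, 0, 0, 0, 0, 0, 0, 0, 0, 0, 0, 0, 0, 0, 0, 0, 0, 0, 0, 0, 0, 0, 0, 0, 0, 0, 0, 0, 0, 0, 0, 0, 0, 0, 0, 0, 0, 0, 0, 0, 0, 0, 0, 0, 0, 0, 0, 0], gripper=1, newtons=60)

```text
t: 47.62
position: [0.5584, 0.3655, 0.0154]
tcp_rot: [[0.033, 0.999, 0.001], [0.999, -0.033, 0.001], [0.001, 0.001, -1.0]]
wrist_force: [-1.9, -0.8, 5.7]
gripper_width: 0.284
gripper_force: 58.7
```

Emit:
step_arm(plan=[0, 0, -0.03, 0, 0, 0, 0, 0, -0.07, 0, 0, 0, 0, 0, -0.11, 0, 0, 0, 0, 0, -0.15, 0, 0, 0, 0, 0, -0.19, 0, 0, 0, 0, 0, -0.23, 0, 0, 0, 0, 0, -0.23, 0, 0, 0, 0, 0, -0.23, 0, 0, 0])

```text
t: 48.28
position: [0.5587, 0.3656, 0.1537]
tcp_rot: [[0.033, 0.999, 0.002], [0.999, -0.033, 0.001], [0.001, 0.002, -1.0]]
wrist_force: [-0.6, 1.0, -2.5]
gripper_width: 0.287
gripper_force: 59.1
```

```bash
python3 - <<'E'
from h import *
s=st(); go([.6022,.0238,.15],93.4)
E
```

```text
t 48.28 p [0.5587 0.3656 0.1537] F [-0.6  1.  -2.5] w 0.287 gf 59.1
GO [-0.567   0.0914  0.0057] [ 0.0007 -0.0003 -0.0295] rows 8.3
```

Emit:
step_arm(plan=[-0.04, 0.007, 0, 0, 0, -0.003, -0.08, 0.013, 0, 0, 0, -0.006, -0.12, 0.02, 0, 0, 0, -0.009, -0.16, 0.027, 0, 0, 0, -0.012, -0.2, 0.033, 0, 0, 0, -0.015, -0.24, 0.04, 0, 0, 0, -0.018, -0.28, 0.046, 0, 0, 0, -0.02, -0.3, 0.048, 0, 0, 0, -0.02])

```text
t: 48.95
position: [0.5801, 0.1817, 0.1508]
tcp_rot: [[-0.028, 1.0, -0.003], [1.0, 0.028, -0.001], [-0.001, -0.003, -1.0]]
wrist_force: [-0.1, -0.2, -2.2]
gripper_width: 0.287
gripper_force: 59.2
```

Emit:
step_arm(plan=[-0.05, 0.01, 0, 0, 0, -0.003, -0.1, 0.02, 0, 0, 0, -0.006, -0.15, 0.03, 0, 0, 0, -0.009, -0.2, 0.04, 0, 0, 0, -0.0095, -0.25, 0.05, 0, 0, 0, -0.0095, -0.266, 0.06, 0.004, 0, 0, -0.0095, -0.266, 0.06, 0.004, 0, 0, -0.0095, -0.266, 0.06, 0.004, 0, 0, -0.0095])

```text
t: 49.62
position: [0.6209, 0.0261, 0.1489]
tcp_rot: [[-0.058, 0.998, -0.002], [0.998, 0.058, 0.001], [0.001, -0.002, -1.0]]
wrist_force: [0.1, -0.0, -1.3]
gripper_width: 0.286
gripper_force: 59.2
```

Emit:
step_arm(plan=[0, 0, 0, 0, 0, 0, 0, 0, 0, 0, 0, 0, 0, 0, 0, 0, 0, 0, 0, 0, 0, 0, 0, 0, 0, 0, 0, 0, 0, 0, 0, 0, 0, 0, 0, 0, 0, 0, 0, 0, 0, 0, 0, 0, 0, 0, 0, 0])

```text
t: 50.28
position: [0.6215, 0.026, 0.1502]
tcp_rot: [[-0.059, 0.998, 0.0], [0.998, 0.059, -0.0], [-0.0, 0.0, -1.0]]
wrist_force: [0.0, 0.5, -1.8]
gripper_width: 0.287
gripper_force: 59.2
```

```bash
python3 - <<'E'
from h import *
s=st(); go([.602,.0250,.0565],93.4); g=grab("wrist"); white(g,.05,1000); save(g,"w9.png",s=1.2)
E
```

```text
t 50.28 p [0.6215 0.026  0.1502] F [ 0.   0.5 -1.8] w 0.287 gf 59.2
GO [ 0.0002 -0.0326  0.1562] [0. 0. 0.] rows 2.3
cut 82 256 c [ 0.4794 -0.0201] size [0.036 0.119] yaw 3.4
cut 515 250 c [0.7972 0.0039] size [0.037 0.07 ] yaw 175.6
plate 280 264 c [ 0.6255 -0.0201] size [0.159 0.097] yaw 3.4
plate 75 228 c [0.4764 0.0025] size [0.098 0.039] yaw 3.4
cut 68 184 c [0.4748 0.0348] size [0.092 0.023] yaw 3.4
plate 250 94 c [0.5985 0.1005] size [0.099 0.064] yaw 3.4
cut 64 93 c [0.4796 0.0941] size [0.08  0.063] yaw 3.4
cut 72 78 c [0.4857 0.1029] size [0.088 0.069] yaw 4.1
cut 172 103 c [0.5487 0.0883] size [0.207 0.125] yaw 3.4
```

View pics/w9.png

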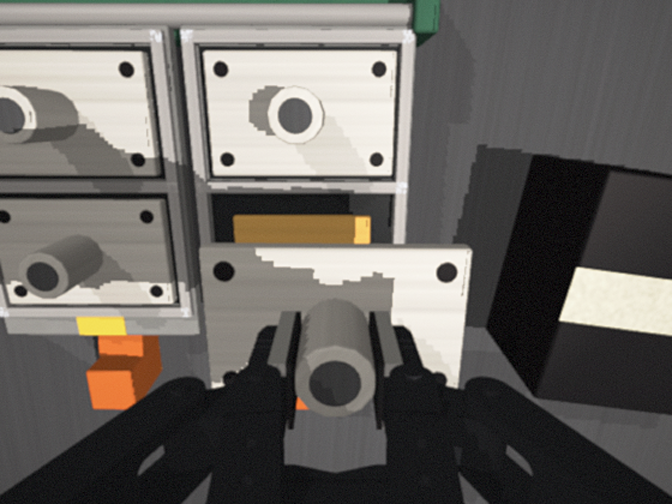

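The fourth plate is held square but about 20 mm too far in +x (lifter at px 300,228). Correct this, then lower.

Emit:
step_arm(plan=[0, -0.033, 0, 0, 0, 0, 0, -0.033, 0.03, 0, 0, 0, 0, -0.033, 0.06, 0, 0, 0, 0, -0.033, 0.09, 0, 0, 0, 0, -0.033, 0.1, 0, 0, 0, 0, -0.033, 0.1, 0, 0, 0, 0, -0.033, 0.1, 0, 0, 0, 0, -0.033, 0.1, 0, 0, 0])

```text
t: 51.0
position: [0.6026, 0.0247, 0.0913]
tcp_rot: [[-0.059, 0.998, 0.002], [0.998, 0.059, -0.0], [-0.0, 0.002, -1.0]]
wrist_force: [0.6, -0.3, -1.6]
gripper_width: 0.285
gripper_force: 59.6
```

Emit:
step_arm(plan=[0, 0, 0.01, 0, 0, 0, 0, 0, 0.025, 0, 0, 0, 0, 0, 0.035, 0, 0, 0, 0, 0, 0.042, 0, 0, 0, 0, 0, 0.046, 0, 0, 0, 0, 0, 0.05, 0, 0, 0, 0, 0, 0.05, 0, 0, 0, 0, 0, 0.05, 0, 0, 0])

```text
t: 51.67
position: [0.6019, 0.0248, 0.0602]
tcp_rot: [[-0.059, 0.998, 0.0], [0.998, 0.059, -0.0], [-0.0, 0.0, -1.0]]
wrist_force: [0.4, -0.8, -2.6]
gripper_width: 0.286
gripper_force: 59.9
```

Emit:
step_arm(plan=[0, 0, 0.002, 0, 0, 0, 0, 0, 0.003, 0, 0, 0, 0, 0, 0.004, 0, 0, 0, 0, 0, 0.005, 0, 0, 0, 0, 0, 0.006, 0, 0, 0, 0, 0, 0.006, 0, 0, 0, 0, 0, 0.006, 0, 0, 0, 0, 0, 0.006, 0, 0, 0])

```text
t: 52.33
position: [0.6022, 0.0247, 0.0574]
tcp_rot: [[-0.059, 0.998, 0.001], [0.998, 0.059, -0.0], [-0.0, 0.001, -1.0]]
wrist_force: [-2.0, 0.2, 9.5]
gripper_width: 0.283
gripper_force: 60.8
```

Emit:
step_arm(plan=[0, 0, 0.001, 0, 0, 0, 0, 0, 0.002, 0, 0, 0, 0, 0, 0.003, 0, 0, 0, 0, 0, 0.003, 0, 0, 0, 0, 0, 0.003, 0, 0, 0, 0, 0, 0.003, 0, 0, 0, 0, 0, 0.003, 0, 0, 0, 0, 0, 0.003, 0, 0, 0])

```text
t: 53.0
position: [0.6023, 0.0247, 0.0573]
tcp_rot: [[-0.059, 0.998, 0.002], [0.998, 0.059, -0.0], [-0.0, 0.002, -1.0]]
wrist_force: [-8.0, 0.2, 26.4]
gripper_width: 0.285
gripper_force: 62.6
```

Emit:
step_arm(plan=[0, 0, 0, 0, 0, 0, 0, 0, 0, 0, 0, 0, 0, 0, 0, 0, 0, 0, 0, 0, 0, 0, 0, 0, 0, 0, 0, 0, 0, 0, 0, 0, 0, 0, 0, 0, 0, 0, 0, 0, 0, 0, 0, 0, 0, 0, 0, 0], gripper=0)

```text
t: 53.67
position: [0.6017, 0.0248, 0.0547]
tcp_rot: [[-0.059, 0.998, -0.0], [0.998, 0.059, 0.0], [0.0, -0.0, -1.0]]
wrist_force: [-0.7, 1.1, -0.6]
gripper_width: 1.002
gripper_force: 0.0
```

Emit:
step_arm(plan=[0, 0, -0.04, 0, 0, 0, 0, 0, -0.1, 0, 0, 0, 0, 0, -0.16, 0, 0, 0, 0, 0, -0.22, 0, 0, 0, 0, 0, -0.28, 0, 0, 0, 0, 0, -0.34, 0, 0, 0, 0, 0, -0.38, 0, 0, 0, 0, 0, -0.38, 0, 0, 0])

```text
t: 54.33
position: [0.6039, 0.0247, 0.2885]
tcp_rot: [[-0.059, 0.998, 0.008], [0.998, 0.059, -0.001], [-0.001, 0.008, -1.0]]
wrist_force: [0.5, 0.3, -0.5]
gripper_width: 1.001
gripper_force: 0.0
```

Emit:
step_arm(plan=[0.06, -0.05, -0.05, 0, 0, 0, 0.12, -0.1, -0.1, 0, 0, 0, 0.18, -0.11, -0.1, 0, 0, 0, 0.18, -0.11, -0.1, 0, 0, 0, 0.18, -0.11, -0.1, 0, 0, 0, 0.18, -0.11, -0.1, 0, 0, 0, 0.18, -0.11, -0.1, 0, 0, 0, 0.18, -0.11, -0.1, 0, 0, 0])

```text
t: 55.0
position: [0.5297, 0.1278, 0.3419]
tcp_rot: [[-0.058, 0.998, -0.001], [0.998, 0.058, -0.0], [-0.0, -0.001, -1.0]]
wrist_force: [-0.0, 0.4, 0.7]
gripper_width: 0.998
gripper_force: 0.0
```

```bash
python3 - <<'E'
from h import *
st(); g=grab("wrist"); pickle.dump(g,open("w10.pkl","wb")); white(g,.05,1000); save(g,"w10.png",s=1.4)
E
```

```text
t 55.0 p [0.5297 0.1278 0.3419] F [-0.   0.4  0.7] w 0.998 gf 0.0
plate 485 268 c [8.123e-01 2.000e-04] size [0.035 0.104] yaw 175.4
plate 280 210 c [0.5357 0.06  ] size [0.247 0.187] yaw 3.4
plate 457 65 c [0.7237 0.247 ] size [0.034 0.162] yaw 170.7
```

View pics/w10.png

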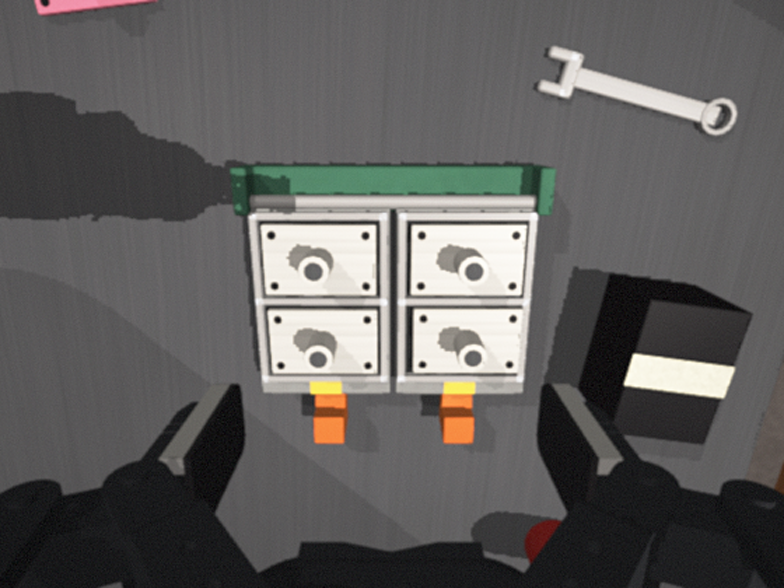

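All four plates lie inside the fences (hubs at px 313,271; 473,271; 318,359; 473,357), with the wedges at (329,428) and (459,428). One numeric check of the lugs, then hand in.

```bash
python3 - <<'E'
from h import *
g=pickle.load(open("w10.pkl","rb"))
a=np.radians(3.4); ex=np.array([np.cos(a),np.sin(a)]); ey=np.array([-np.sin(a),np.cos(a)])
n1=np.array([.4722,.0159]); n3=np.array([.6022,.0238])
ok=True
for n,(u,v) in((n1,(329,428)),(n3,(459,428))):
    d=onz(g,u/1.4,v/1.4,.048)[:2]-n; print("lug rel nest",ex@d,ey@d); ok&=abs(ex@d)<.015
for (u,v),n in(((313,271),(.4676,.0935)),((473,271),(.5986,.1014)),((318,359),n1),((473,357),n3)):
    print("hub top off mm",np.round((onz(g,u/1.4,v/1.4,.086)[:2]-n)*1000,1))
st()
if ok: print(bot.sign_off())
E
```

```text
lug rel nest 0.0030521029833838424 -0.0939881473153335
lug rel nest 0.0015311586165012072 -0.09414127560852613
hub top off mm [ 0.8 -0.5]
hub top off mm [ 0.3 -0.7]
hub top off mm [ 1.5 -1.4]
hub top off mm [4.9 0.5]
t 55.05 p [0.5297 0.1277 0.342 ] F [ 0.1 -0.  -0.6] w 1.0 gf 0.0
the job is handed in; nothing more can be done
None
```

I handed the job in at 55 s. Both wedges are jammed under the marks, the leaves look level, and all four plates are pressed home in their nests. The one loose figure is the far free-edge plate, whose hub I measured about 5 mm off centre against a 7 mm limit. No verdict came back on handing in.

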